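Shut the steel pillbox and wind its wing screw home

ROBOT

A 6-joint arm with a two-finger parallel gripper is mounted at the origin on the work surface. World frame = base frame: x ahead of the robot, y to its left, z up, the work surface at z = 0. Lengths are in m, angles in rad, forces in N, time in s.
With the tool pointing down it reaches from about 0.25 to 0.725 m from the base axis. Payload 4 kg.
Tool frame: the origin (TCP) lies at the very end of the fingers, on their centre line; the grasp point (between the pads) lies 19 mm behind it; z points along the fingers, y is the direction in which the jaws open and shut (so a half turn about z gives the same grasp; the last joint's range is limited). The gripper opens to 85 mm and grips with 20 to 120 N. Pads are 22 mm wide; open, the fingers measure 114 mm over their backs; the gripper's body (76 mm by 85 mm) begins 54 mm behind the grasp point. The pads swing forward as they close: fully open they stand 13 mm farther back than shut.
Start: joints at [1.251, 0.241, 0.005, 1.335, 0, 1.571], TCP at [0.157, 0.475, 0.231] pointing down, gripper open.
Joint ranges: [-2.72, 2.72], [-1.05, 1.87], [-1.09, 1.28], [-1.99, 2.15], [-1.42, 1.44], [-3.14, 3.14]. Speed limits (rad/s): [2.79, 2.79, 3.14, 3.14, 3.14, 3.14].

INTERFACE

Orientations are given as a unit quaternion [x, y, z, w].
In Python, from workcell import bot, camera gives the robot as it stands. The module is installed in compiled form; this text tells all that it offers.
- The arm moves only by the tool send_rows, never from a script. Its argument "deltas" is a list of rows, each an object with "grip": the opening, from 0 (shut) to 1 (fully open); "translation": the shift along the tool's x, y, z in m, a list of three; "twist": the turn, a rotation vector about the tool's x, y, z in degrees, a list of three. A call has 1 to 5 rows; each row is the pose to reach, as a shift and turn from the pose measured when the call began, along the tool's axes at that moment; what a row does not reach only later rows make up. A row lasts 1/8 s, in which the tool goes at most 62.5 mm and 10.7 degrees, less where a joint would pass 70% of its speed; a pose out of reach is approached as far as the arm can. A call with a gripper value outside its range is refused whole. The fingers move at their own pace and stop on an object; the grip force is fixed at half the most. Time passes only in rows, so rows that repeat a pose let the fingers close. It gives the time, the measured TCP pose, the force and the opening at its end, in the units of the state.
- bot.get_obs(): the state, without advancing time (a new reading comes with each control period).
- camera(name): name is "side" or "top" or "wrist"; returns a dict with "color" (480x640x3 uint8, blue, green, red), "intrinsics" (3x3 intrinsics, pixels), "k1" (the pictures are not rectified: a ray, as slopes to the right and down, at radius r is drawn at 1 + k1 r^2 times it, then the intrinsics apply), "xyz" and "rotation" of the camera in the world. Camera axes: x right, y down, z forward; pixel columns grow to the right and rows downward; lengths in m; the calibration is good to about 2 mm. A picture is of the moment at which its call begins. There is no depth.
- bot.job_done(): hands the job in, once; it reports no verdict.
The state is a dict: "clock": time; "joint_pos": joint angles; "joint_vel": joint speeds; "tau": joint torques, N m; "eef_pos": TCP position; "tool_rot": TCP orientation; "ft_force": force on the tool from outside, world axes, zero at the start; "ft_torque": the same for the moment, N m; "grip_width": finger opening in m.
Only numpy, scipy, OpenCV 4.12 (cv2) and the standard library are available. Lean on these libraries where they do the work, as an engineer would, in place of code of your own. Each camera call takes 0.05 s, during which the arm holds its last target.

TASK

Close the steel pillbox for the night: with a fingertip push its sliding lid fully shut, then push the wings of the loose wing screw round clockwise (seen from above), stroke after stroke, until the screw stops fully home. Only push: do not pinch the wings, and leave the pill case, tray, inhaler spacer and basket where they are.

Things in the scene. Friction and masses are not known exactly. Their poses are not given: they have to be found in the camera images.
- pillbox: Stainless steel pillbox 160 (x) x 92 (y) x 45 mm high, fixed on the table. Origin: centre of its underside; x along its long side, z up. Lid over the -x half, fixed deck on the +x half with the wing screw at x = +30 mm, y = 0. At x = +68 mm stands a fixed bow of 6 mm wire, y -36 to +36 mm, 95 mm high: the wings clear it, a finger hardly fits between, so stroke round the open side and lift clear.
- screw_axis (a point): Point on the vertical axis of the wing screw, 78 mm above the table, fixed to the pillbox; its axes are the pillbox's axes.
- wing_tip (a point): Outer end of one wing, 29 mm from the screw's axis, 78 mm above the table; its x axis points outwards along the wing, z up. Brass screw: conical hub of radius 10 to 7 mm, its top 70 mm above the table; two equal upright wings opposite each other, 6 mm thick, 62 to 92 mm above the table, leaning outwards: 5 to 24 mm from the axis at the bottom, 11 to 30 mm at the top.
- screw (a joint): Turn of the wing screw in rad, growing clockwise seen from above; starts between 0 and 2.4, fully home at a hard stop at 9.0, where both wings lie along the pillbox's x axis (wing_tip points to its +x). So 6.6 to 9 rad remain: the starting angle of the wings tells how much. It does not sink as it turns. Friction 0.03 N m (about 1.5 N at mid-wing) keeps it where it is left.
- lid (a joint): How far the sliding lid stands open, in m: 0 is fully shut (against a stop); it starts 0.025 to 0.045 open, having slid towards the pillbox's -x. It slides with about 1.5 N of friction and stays where it is left.
- lid_end (a point): Middle of the lid's upright outer end face (push it towards the pillbox's +x), 51.5 mm above the table. The lid is a steel slab 80 (x) x 92 (y) x 12 mm, underside 45.5 mm and top 57.5 mm above the table. Shut, this face is flush with the box's end at x = -80 mm; open, it overhangs. A thin fork on its other end slides round the screw's stem.
- pill_case: Bystander: seven-day plastic pill case with a row of rainbow lids, 154 (x) x 34 (y) x 24 mm high, loose, origin under its centre. It lies beside the pillbox on its -y side, 35 to 70 mm off.
- tray: Bystander: white ceramic tray 130 (x) x 100 (y) x 18 mm, loose, origin under its centre.
- spacer: Bystander: clear plastic inhaler spacer lying on a flat grey foot, 135 mm long (x), 48 mm across, 50 mm high, loose, origin under its centre.
- basket: Bystander: small wicker-style basket of hard plastic, 160 (x) x 120 (y) x 70 mm high, loose, origin under its centre.
There are look-alikes about, which are no part of the job. What is meant by the pillbox is not blue, and is the smaller of those in its own colour.

How it is judged:
By the outcome, as a careful person would: the job done as asked, in the order asked, and still so for the second after the job is handed in, with the robot touching nothing.
It also fails if it takes over 67 s, if anything falls off the work surface, if the arm or the gripper's body presses on something with over 40 N, if the wrist force passes 120 N, or if a joint passes its speed limit or range.

## Working session

There is one attempt and no reset: what is moved stays moved. The work goes in short steps, Python scripts to look and compute and a tool call to move; the robot and the scene stay as the last step left them, time stands still between calls to the robot, and variables do not carry over. Pictures are saved under pics/ and viewed, and the job is handed in when it is done.

Besides the shell and the picture viewer there is one more tool, called as name(argument=value, ...) on one line, values as JSON. send_rows: Moves the arm, as the interface text tells. Its arguments: {"type":"object","properties":{"deltas":{"type":"array","items":{"type":"object","properties":{"grip":{"type":"number"},"translation":{"type":"array","items":{"type":"number"}},"twist":{"type":"array","items":{"type":"number"}}}}}},"required":["deltas"]}

```bash
mkdir -p pics; cat > h.py <<'E'
import numpy as np, cv2
from workcell import bot, camera
def snap(n,f):
    c=camera(n); cv2.imwrite('pics/'+f,c['color'])
    import pickle; pickle.dump(c,open('pics/'+f+'.pkl','wb')); return c
def load(f):
    import pickle; return pickle.load(open('pics/'+f+'.pkl','rb'))
def pix2w(c,u,v,z):
    K=np.array(c['intrinsics']);d=np.array([c['k1'] if np.isscalar(c['k1']) else float(c['k1']),0,0,0],float)
    p=cv2.undistortPoints(np.array([[[u,v]]],float),K,d)[0,0]
    r=np.array(c['rotation'])@np.array([p[0],p[1],1]); o=np.array(c['xyz'])
    return o+r*(z-o[2])/r[2]
def w2pix(c,P):
    K=np.array(c['intrinsics']);d=np.array([float(c['k1']),0,0,0])
    R=np.array(c['rotation']);q=(np.atleast_2d(P)-np.array(c['xyz']))@R
    return cv2.projectPoints(q.reshape(-1,1,3),np.zeros(3),np.zeros(3),K,d)[0][:,0]
E
python3 - <<'E'
from h import *
for n in ['top','side','wrist']:
    c=snap(n,n+'0.png'); print(n,c['xyz'],np.round(c['rotation'],3).tolist(),c['k1'],c['intrinsics'])
print(bot.get_obs())
E
```

```text
top [0.43892256 0.00168133 1.10915247] [-0.699, 0.714, -0.037, 0.032] 0.05654617401537726 [[537.19378728   0.         323.72109842]
 [  0.         537.19378728 240.80792324]
 [  0.           0.           1.        ]]
side [0.34461996 0.67127486 0.9322741 ] [-0.121, 0.933, -0.335, 0.053] -0.08833690713590649 [[588.40391866   0.         319.12081489]
 [  0.         588.40391866 241.59250478]
 [  0.           0.           1.        ]]
wrist [0.0826659  0.49830422 0.37259524] [0.801, 0.579, 0.089, 0.125] -0.07429325851433066 [[359.98473501   0.         319.87151255]
 [  0.         359.98473501 238.68499918]
 [  0.           0.           1.        ]]
{'clock': 0.15, 'joint_pos': array([1.25101825e+00, 2.41268210e-01, 4.03584077e-03, 1.33516666e+00,
       1.87858974e-06, 1.57080178e+00]), 'joint_vel': array([ 2.95752825e-04, -1.18345020e-03,  5.33172629e-03, -4.23202371e-04,
       -7.87312058e-04, -5.31259759e-05]), 'tau': array([ 3.30414186e-04, -3.72635508e+01,  2.52638769e+01,  1.23861348e-02,
        3.75168202e-05,  2.02542026e-06]), 'eef_pos': array([0.15703123, 0.47421137, 0.23060414]), 'tool_rot': array([ 1.59211300e-01,  9.87244205e-01, -7.90981865e-04, -1.28507390e-04]), 'ft_force': array([ 0.7778945 ,  0.19016456, -0.4328484 ]), 'ft_torque': array([-0.01588056, -0.03519077, -0.04497539]), 'grip_width': 0.08553590804784211}
```

View pics/top0.png

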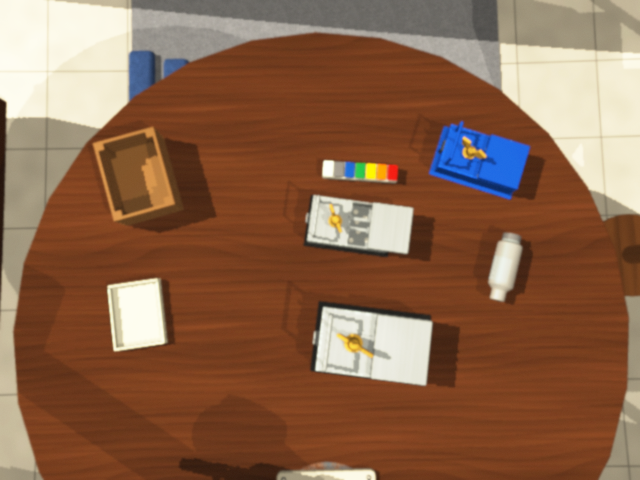

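View pics/side0.png

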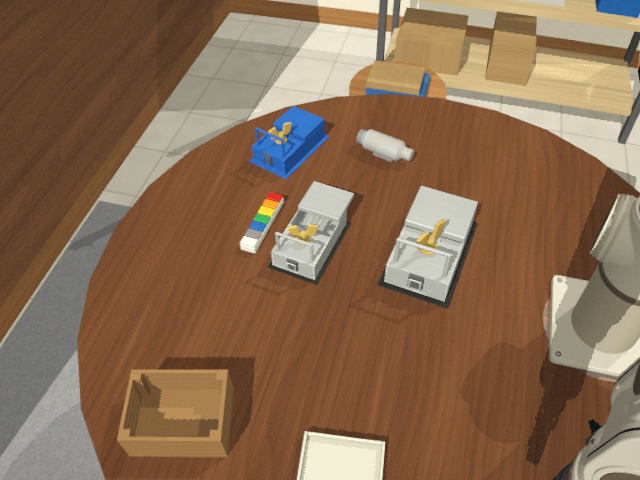

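View pics/wrist0.png

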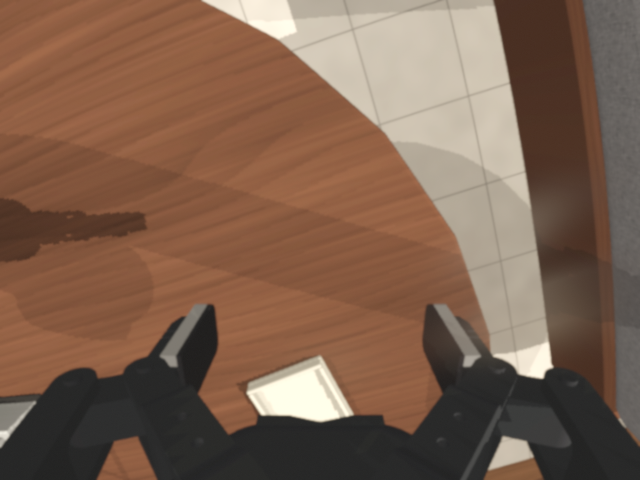

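The pillbox is the smaller steel one, at about (360,224) in the top view, next to the rainbow pill case. The rotations come as quaternions, so I'll fix the helper and zoom in.

```bash
sed -i "s/np.array(c\['rotation'\])/RM(c)/g" h.py; cat >> h.py <<'E'
from scipy.spatial.transform import Rotation as Rn
def RM(c): return Rn.from_quat(c['rotation']).as_matrix()
E
python3 - <<'E'
from h import *
c=load('top0.png'); print(RM(c).round(3))
im=c['color'][180:270,290:430]; cv2.imwrite('pics/z1.png',cv2.resize(im,None,fx=5.6,fy=5.6,interpolation=cv2.INTER_CUBIC))
s=load('side0.png'); im=s['color'][170:290,230:370]; cv2.imwrite('pics/z2.png',cv2.resize(im,None,fx=5,fy=5,interpolation=cv2.INTER_CUBIC))
for u,v in [(413,206),(408,254),(313,196),(306,247),(335,218)]: print(pix2w(c,u,v,0.057).round(4))
E
```

```text
[[-0.022 -0.995  0.097]
 [-1.     0.021 -0.008]
 [ 0.006 -0.097 -0.995]]
[ 0.6073 -0.1849  0.057 ]
[ 0.5123 -0.1716  0.057 ]
[0.6315 0.0125 0.057 ]
[0.5303 0.0283 0.057 ]
[ 0.5866 -0.0301  0.057 ]
```

View pics/z1.png

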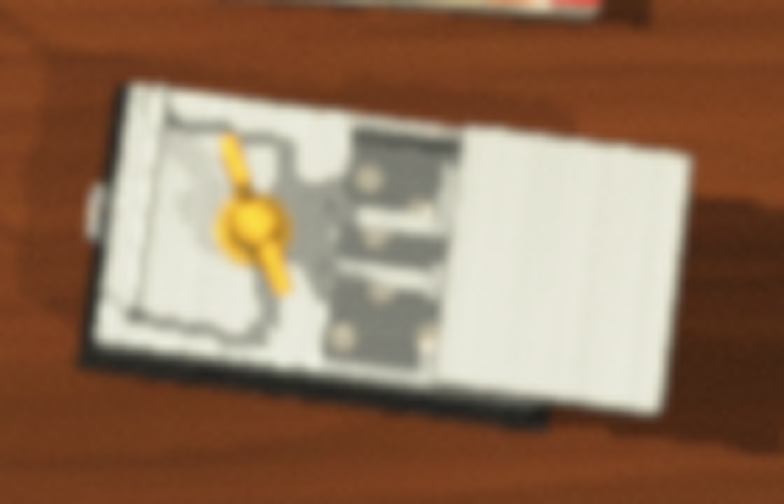

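View pics/z2.png

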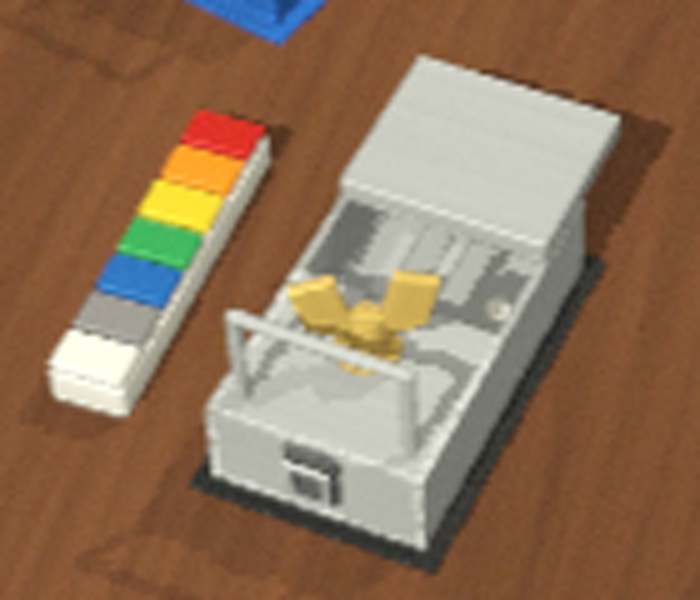

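```bash
cat > fit.py <<'E'
from h import *
from scipy.optimize import least_squares
t=load('top0.png'); s=load('side0.png')
def zt(x,y): return (290+(x+.5)/5.6-.5,180+(y+.5)/5.6-.5)
def zs(x,y): return (230+(x+.5)/5-.5,170+(y+.5)/5-.5)
# (cam, pixel, local(lidshift flag), )
F=[(t,zt(693,153),(-.08,-.046,.0575),1),(t,zt(661,415),(-.08,.046,.0575),1),(t,zt(465,125),(0,-.046,.0575),1),(t,zt(435,385),(0,.046,.0575),1),
(t,zt(130,85),(.08,-.046,.045),0),(t,zt(97,345),(.08,.046,.045),0),
(s,zs(422,57),(-.08,-.046,.0575),1),(s,zs(620,122),(-.08,.046,.0575),1),(s,zs(343,183),(0,-.046,.0575),1),(s,zs(545,247),(0,.046,.0575),1),
(s,zs(207,408),(.08,-.046,.045),0),(s,zs(425,480),(.08,.046,.045),0)]
def w(p,l,f):
    x,y=l[0]-f*p[3],l[1]; c,n=np.cos(p[2]),np.sin(p[2]); return [p[0]+c*x-n*y,p[1]+n*x+c*y,l[2]]
def res(p): return np.concatenate([w2pix(c,w(p,l,f))[0]-u for c,u,l,f in F])
r=least_squares(res,[.57,-.06,1.7,.035],loss='soft_l1'); p=r.x
if __name__=='__main__':
    print(p.round(4),np.degrees(p[2]),r.cost); print(res(p).reshape(-1,2).round(1).tolist())
    ax=np.array(w(p,(.03,0,.092),0)); print('axis',ax)
    for cam in (t,s): print('axis pix',w2pix(cam,ax),w2pix(cam,w(p,(.03,0,.07),0)))
    for th in range(0,180,10):
        a=p[2]-np.radians(th); 
        print(th,[ (w2pix(t,ax+[k*.03*np.cos(a),k*.03*np.sin(a),0])[0]-[290,180])*5.6 for k in(1,-1)],[ (w2pix(s,ax+[k*.03*np.cos(a),k*.03*np.sin(a),0])[0]-[230,170])*5 for k in(1,-1)])
E
python3 fit.py
```

```text
[ 0.5774 -0.0599  1.4149  0.0389] 81.07051589532281 2.784842148844583
[[-0.4, 0.5], [-0.3, -0.3], [0.1, 0.2], [-0.4, -0.4], [0.5, 0.5], [0.2, -0.7], [-0.3, -0.6], [0.4, -1.3], [-0.8, -0.4], [0.5, 0.1], [0.3, 0.3], [-0.0, 0.9]]
axis [ 0.58201149 -0.03029745  0.092     ]
axis pix [[335.67023759 217.83161978]] [[335.3535631  219.41080862]]
axis pix [[302.84105964 224.68044032]] [[303.27743029 232.20358136]]
0 [array([168.61698022, 200.13038605]), array([342.94215947, 223.57751536])] [array([330.20984562, 328.69493867]), array([397.16889608, 219.80556989])]
10 [array([171.99045011, 185.32544417]), array([339.64480887, 238.41494774])] [array([318.2142639 , 323.65328055]), array([408.9356889 , 224.54430478])]
20 [array([177.90307868, 171.33894191]), array([333.79256672, 252.45777426])] [array([307.67575829, 317.08419489]), array([419.40013227, 230.76640058])]
30 [array([186.17250536, 158.59330397]), array([325.56051011, 265.27677676])] [array([298.91744553, 309.20344759]), array([428.2480132, 238.2979509])]
40 [array([196.54579923, 147.47249212]), array([315.19706251, 276.47914466])] [arra
[... 1366 characters left out ...]
553481])] [array([331.58141739, 221.32590334]), array([397.87610808, 327.14600146])]
140 [array([329.85836115, 165.38056599]), array([181.42728123, 258.46387526])] [array([344.32041071, 217.61159648]), array([384.77115507, 331.09254312])]
150 [array([336.9417336 , 178.85206852]), array([174.38921017, 244.92374623])] [array([357.63521354, 215.56951935]), array([371.01086789, 333.26164727])]
160 [array([341.56606599, 193.33709759]), array([169.83115102, 230.38965191])] [array([371.14067863, 215.25627595]), array([357.03415026, 333.58137419])]
170 [array([343.58787458, 208.39775673]), array([167.88859402, 215.30540673])] [array([384.44693992, 216.68109204]), array([343.28773877, 332.04171655])]
```

Fit residuals are about 1 px. The box has yaw 81.1°, the screw axis is at (0.582,-0.030), and the lid is open 39 mm. The wings lie at about 62°/242° clockwise from +x, so q≈0.66 and about 478° remain. Next I'll make a planner that prints move rows.

```bash
cat > plan.py <<'E'
from h import *
import json
P=np.array([.5774,-.0599]);YAW=81.07;AX=np.array([.5820,-.0303])
def loc(x,y):
    a=np.radians(YAW);return P+np.array([np.cos(a)*x-np.sin(a)*y,np.sin(a)*x+np.cos(a)*y])
def Rt(psi):
    a=np.radians(psi);x=[np.cos(a),np.sin(a),0];z=[0,0,-1];return np.array([x,np.cross(z,x),z]).T
def wing(th,rho,back,z):
    """pose: fingers behind wing at clockwise th deg; back = TCP distance behind wing mid-plane"""
    a=np.radians(YAW-th);e=np.array([np.cos(a),np.sin(a)]);m=np.array([np.sin(a),-np.cos(a)])
    q=AX+rho*e-back*m;return (q[0],q[1],z,YAW-th-90)
def st():
    o=bot.get_obs();R=Rn.from_quat(o['tool_rot']).as_matrix()
    print('t',round(o['clock'],2),'pos',o['eef_pos'].round(4),'psi',round(np.degrees(np.arctan2(R[1,0],R[0,0])),1),'tilt',R[:,2].round(3),'F',o['ft_force'].round(1),'M',o['ft_torque'].round(2),'j',o['joint_pos'].round(2),'g',round(o['grip_width'],4));return o,R
def rows(T,grip=0):
    o,R=st();D=[]
    for x,y,z,psi in T:
        t=R.T@(np.array([x,y,z])-o['eef_pos']);w=np.degrees(Rn.from_matrix(R.T@Rt(psi)).as_rotvec())
        D.append(dict(grip=grip,translation=[round(float(v),4) for v in t],twist=[round(float(v),1) for v in w]))
    for d in D: print(json.dumps(d))
def lin(a,b,n): return [tuple(np.array(a)+(np.array(b)-np.array(a))*(i+1)/n) for i in range(n)]
E
python3 - <<'E'
from plan import *
l=loc(-.145,0);print(l)
a=(.157,.4742,.2306,161.7);rows(lin(a,(l[0],l[1],.23,YAW),14)[:5])
E
```

```text
[ 0.55489199 -0.20314242]
t 0.15 pos [0.157  0.4742 0.2306] psi 161.7 tilt [-0.001 -0.002 -1.   ] F [ 0.8  0.2 -0.4] M [-0.02 -0.04 -0.04] j [1.25 0.24 0.   1.34 0.   1.57] g 0.0855
{"grip": 0, "translation": [-0.0422, -0.037, 0.0001], "twist": [-0.1, 0.0, 5.7]}
{"grip": 0, "translation": [-0.0844, -0.074, 0.0002], "twist": [-0.1, 0.0, 11.5]}
{"grip": 0, "translation": [-0.1265, -0.111, 0.0003], "twist": [-0.1, 0.0, 17.3]}
{"grip": 0, "translation": [-0.1687, -0.148, 0.0004], "twist": [-0.1, 0.0, 23.0]}
{"grip": 0, "translation": [-0.2109, -0.185, 0.0005], "twist": [-0.1, 0.0, 28.8]}
```

send_rows(deltas=[{"grip":0,"translation":[-0.042,-0.037,0],"twist":[0,0,5.8]},{"grip":0,"translation":[-0.084,-0.074,0],"twist":[0,0,11.5]},{"grip":0,"translation":[-0.127,-0.111,0],"twist":[0,0,17.3]},{"grip":0,"translation":[-0.169,-0.148,0],"twist":[0,0,23]},{"grip":0,"translation":[-0.211,-0.185,0],"twist":[0,0,28.8]}])

```text
clock: 0.78
eef_pos: [0.2997, 0.2306, 0.2308]
tool_rot: [0.401, 0.916, -0.001, 0.0]
ft_force: [1.6, 0.3, 1.1]
grip_width: 0.0001
```

```bash
python3 - <<'E'
from plan import *
l=loc(-.145,0)
o=bot.get_obs();a=(*o['eef_pos'],132.9);rows(lin(a,(l[0],l[1],.23,YAW),9)[:5])
E
```

```text
t 0.78 pos [0.2997 0.2306 0.2308] psi 132.7 tilt [-0.    -0.001 -1.   ] F [1.6 0.3 1.1] M [ 0.02 -0.02  0.01] j [ 0.66 -0.   -0.27  1.3  -0.    1.48] g 0.0001
{"grip": 0, "translation": [-0.0546, -0.0119, 0.0002], "twist": [-0.1, 0.1, 5.6]}
{"grip": 0, "translation": [-0.1093, -0.0237, 0.0003], "twist": [-0.1, 0.1, 11.3]}
{"grip": 0, "translation": [-0.1639, -0.0356, 0.0005], "twist": [-0.1, 0.1, 17.1]}
{"grip": 0, "translation": [-0.2186, -0.0474, 0.0006], "twist": [-0.1, 0.1, 22.9]}
{"grip": 0, "translation": [-0.2732, -0.0593, 0.0008], "twist": [-0.1, 0.1, 28.6]}
```

send_rows(deltas=[{"grip":0,"translation":[-0.055,-0.012,0],"twist":[0,0,5.6]},{"grip":0,"translation":[-0.109,-0.024,0],"twist":[0,0,11.3]},{"grip":0,"translation":[-0.164,-0.036,0],"twist":[0,0,17.1]},{"grip":0,"translation":[-0.219,-0.047,0],"twist":[0,0,22.9]},{"grip":0,"translation":[-0.273,-0.059,0],"twist":[0,0,28.6]}])

```text
clock: 1.4
eef_pos: [0.4421, -0.0118, 0.2311]
tool_rot: [0.616, 0.788, -0.001, 0.0]
ft_force: [0.5, 0.8, -0.0]
grip_width: -0.0003
```

```bash
python3 - <<'E'
from plan import *
l=loc(-.145,0)
o=bot.get_obs();a=(*o['eef_pos'],104.2);rows(lin(a,(l[0],l[1],.15,YAW),5)[:5])
E
```

```text
t 1.4 pos [ 0.4421 -0.0118  0.2311] psi 103.9 tilt [-0.    -0.001 -1.   ] F [ 0.5  0.8 -0. ] M [-0.01 -0.03 -0.01] j [-0.03  0.13 -0.14  1.31 -0.    1.3 ] g -0.0003
{"grip": 0, "translation": [-0.0426, 0.0127, 0.0163], "twist": [-0.0, 0.1, 4.3]}
{"grip": 0, "translation": [-0.0851, 0.0254, 0.0325], "twist": [-0.0, 0.1, 9.0]}
{"grip": 0, "translation": [-0.1277, 0.0381, 0.0488], "twist": [-0.0, 0.1, 13.6]}
{"grip": 0, "translation": [-0.1702, 0.0508, 0.065], "twist": [-0.0, 0.1, 18.2]}
{"grip": 0, "translation": [-0.2128, 0.0635, 0.0813], "twist": [-0.0, 0.1, 22.8]}
```

send_rows(deltas=[{"grip":0,"translation":[-0.043,0.013,0.016],"twist":[0,0,4.3]},{"grip":0,"translation":[-0.085,0.025,0.032],"twist":[0,0,9]},{"grip":0,"translation":[-0.128,0.038,0.049],"twist":[0,0,13.6]},{"grip":0,"translation":[-0.17,0.051,0.065],"twist":[0,0,18.2]},{"grip":0,"translation":[-0.213,0.064,0.081],"twist":[0,0,22.8]}])

```text
clock: 2.02
eef_pos: [0.5558, -0.2045, 0.1493]
tool_rot: [0.761, 0.649, -0.001, 0.0]
ft_force: [0.8, 0.0, 0.4]
grip_width: -0.0003
```

```bash
python3 - <<'E'
from plan import *
l=loc(-.145,0)
o=bot.get_obs();a=(*o['eef_pos'],YAW);rows(lin(a,(l[0],l[1],.05,YAW),4)+[(l[0],l[1],.05,YAW)])
for n in ('side','top'): snap(n,n+'1.png')
im=cv2.imread('pics/side1.png')[100:300,230:500];cv2.imwrite('pics/s1z.png',cv2.resize(im,None,fx=2.9,fy=2.9,interpolation=cv2.INTER_CUBIC))
E
```

```text
t 2.02 pos [ 0.5558 -0.2045  0.1493] psi 81.0 tilt [-0.001 -0.001 -1.   ] F [0.8 0.  0.4] M [ 0.03 -0.03 -0.03] j [-0.35  0.47  0.12  1.22 -0.    1.38] g -0.0003
{"grip": 0, "translation": [0.0003, -0.0003, 0.0248], "twist": [-0.0, 0.1, -0.1]}
{"grip": 0, "translation": [0.0006, -0.0005, 0.0496], "twist": [-0.0, 0.1, -0.1]}
{"grip": 0, "translation": [0.0009, -0.0008, 0.0745], "twist": [-0.0, 0.1, -0.1]}
{"grip": 0, "translation": [0.0013, -0.0011, 0.0993], "twist": [-0.0, 0.1, -0.1]}
{"grip": 0, "translation": [0.0013, -0.0011, 0.0993], "twist": [-0.0, 0.1, -0.1]}
```

View pics/s1z.png

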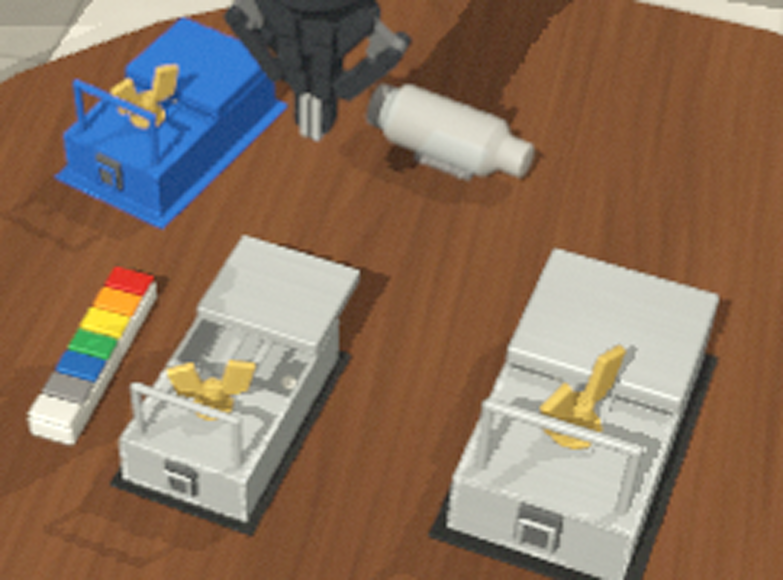

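Side view: the shut fingertips at about (310,130) in the zoom hang beyond the lid's end, with clear space down to the table and the spacer well off.

send_rows(deltas=[{"grip":0,"translation":[0,0,0.025],"twist":[0,0,0]},{"grip":0,"translation":[0,0,0.05],"twist":[0,0,0]},{"grip":0,"translation":[0.001,-0.001,0.075],"twist":[0,0,0]},{"grip":0,"translation":[0.001,-0.001,0.1],"twist":[0,0,0]},{"grip":0,"translation":[0.001,-0.001,0.1],"twist":[0,0,0]}])

```text
clock: 2.75
eef_pos: [0.5521, -0.204, 0.0447]
tool_rot: [0.761, 0.649, -0.003, -0.003]
ft_force: [-0.4, 0.0, -0.0]
grip_width: -0.0002
```

```bash
python3 - <<'E'
from plan import *
rows([(*loc(x,0),.05,YAW) for x in (-.138,-.132,-.125,-.115,-.105)])
E
```

```text
t 2.75 pos [ 0.5521 -0.204   0.0447] psi 80.9 tilt [-0.009  0.001 -1.   ] F [-0.4  0.  -0. ] M [-0.01  0.01  0.01] j [-0.35  0.56 -0.03  0.99 -0.    1.38] g -0.0002
{"grip": 0, "translation": [0.0083, 0.0025, -0.0053], "twist": [-0.5, 0.0, -0.2]}
{"grip": 0, "translation": [0.0143, 0.0025, -0.0053], "twist": [-0.5, 0.0, -0.2]}
{"grip": 0, "translation": [0.0213, 0.0025, -0.0053], "twist": [-0.5, 0.0, -0.2]}
{"grip": 0, "translation": [0.0313, 0.0025, -0.0053], "twist": [-0.5, 0.0, -0.2]}
{"grip": 0, "translation": [0.0413, 0.0024, -0.0053], "twist": [-0.5, 0.0, -0.2]}
```

send_rows(deltas=[{"grip":0,"translation":[0.008,0.0025,-0.005],"twist":[-0.5,0,0]},{"grip":0,"translation":[0.014,0.0025,-0.005],"twist":[-0.5,0,0]},{"grip":0,"translation":[0.021,0.0025,-0.005],"twist":[-0.5,0,0]},{"grip":0,"translation":[0.031,0.0025,-0.005],"twist":[-0.5,0,0]},{"grip":0,"translation":[0.041,0.0025,-0.005],"twist":[-0.5,0,0]}])

```text
clock: 3.38
eef_pos: [0.5616, -0.1635, 0.0502]
tool_rot: [0.761, 0.649, 0.0, 0.001]
ft_force: [0.6, -2.6, 0.6]
grip_width: -0.0001
```

```bash
python3 - <<'E'
from plan import *
rows([(*loc(x,0),.05,YAW) for x in (-.1,-.096,-.093,-.091,-.091)])
E
```

```text
t 3.38 pos [ 0.5616 -0.1635  0.0502] psi 80.9 tilt [ 0.001 -0.001 -1.   ] F [ 0.6 -2.6  0.6] M [-0.42 -0.1  -0.03] j [-0.28  0.54 -0.04  0.99 -0.    1.45] g -0.0001
{"grip": 0, "translation": [0.0048, -0.0005, 0.0002], "twist": [0.1, 0.0, -0.2]}
{"grip": 0, "translation": [0.0088, -0.0005, 0.0002], "twist": [0.1, 0.0, -0.2]}
{"grip": 0, "translation": [0.0118, -0.0005, 0.0002], "twist": [0.1, 0.0, -0.2]}
{"grip": 0, "translation": [0.0138, -0.0006, 0.0002], "twist": [0.1, 0.0, -0.2]}
{"grip": 0, "translation": [0.0138, -0.0006, 0.0002], "twist": [0.1, 0.0, -0.2]}
```

Pushing: the force reads 2.6 N, which matches the lid friction.

send_rows(deltas=[{"grip":0,"translation":[0.005,0,0],"twist":[0,0,0]},{"grip":0,"translation":[0.009,0,0],"twist":[0,0,0]},{"grip":0,"translation":[0.012,0,0],"twist":[0,0,0]},{"grip":0,"translation":[0.014,0,0],"twist":[0,0,0]},{"grip":0,"translation":[0.014,0,0],"twist":[0,0,0]}])

```text
clock: 4.0
eef_pos: [0.5637, -0.1494, 0.05]
tool_rot: [0.761, 0.649, 0.0, 0.0]
ft_force: [-0.1, -0.6, 0.7]
grip_width: -0.0001
```

send_rows(deltas=[{"grip":0,"translation":[0.001,0,0],"twist":[0,0,0]},{"grip":0,"translation":[0.002,0,0],"twist":[0,0,0]},{"grip":0,"translation":[0.002,0,0],"twist":[0,0,0]}])

```text
clock: 4.38
eef_pos: [0.5638, -0.1489, 0.05]
tool_rot: [0.761, 0.648, -0.001, 0.001]
ft_force: [-0.3, -6.9, 1.3]
grip_width: -0.0005
```

```bash
python3 - <<'E'
from plan import *
o,R=st();d=o['eef_pos'][:2]-P;a=np.radians(YAW);print('local',d@[np.cos(a),np.sin(a)],d@[-np.sin(a),np.cos(a)])
E
```

```text
t 4.38 pos [ 0.5638 -0.1489  0.05  ] psi 80.8 tilt [ 0.    -0.003 -1.   ] F [-0.3 -6.9  1.3] M [-1.17  0.16 -0.02] j [-0.26  0.54 -0.05  0.98 -0.    1.47] g -0.0005
local -0.09007736760970038 -0.0003645497367237797
```

send_rows(deltas=[{"grip":0,"translation":[0.002,0,0],"twist":[0,0,0]},{"grip":0,"translation":[0.003,0,0],"twist":[0,0,0]},{"grip":0,"translation":[0.003,0,0],"twist":[0,0,0]}])

```text
clock: 4.75
eef_pos: [0.5637, -0.1489, 0.0501]
tool_rot: [0.762, 0.647, -0.003, 0.003]
ft_force: [-0.7, -8.5, 0.4]
grip_width: 0.0
```

```bash
python3 - <<'E'
from plan import *
rows([(*loc(x,0),z,YAW) for x,z in ((-.1,.05),(-.108,.05),(-.112,.07),(-.112,.1),(-.112,.13))])
E
```

```text
t 4.75 pos [ 0.5637 -0.1489  0.0501] psi 80.7 tilt [-0.001 -0.008 -1.   ] F [-0.7 -8.5  0.4] M [-1.84  0.23 -0.03] j [-0.25  0.54 -0.05  0.98 -0.01  1.48] g 0.0
{"grip": 0, "translation": [-0.01, -0.0003, 0.0002], "twist": [0.0, 0.5, -0.4]}
{"grip": 0, "translation": [-0.018, -0.0002, 0.0002], "twist": [0.0, 0.5, -0.4]}
{"grip": 0, "translation": [-0.0222, -0.0002, -0.0197], "twist": [0.0, 0.5, -0.4]}
{"grip": 0, "translation": [-0.0224, -0.0001, -0.0497], "twist": [0.0, 0.5, -0.4]}
{"grip": 0, "translation": [-0.0227, -0.0001, -0.0797], "twist": [0.0, 0.5, -0.4]}
```

send_rows(deltas=[{"grip":0,"translation":[-0.01,0,0],"twist":[0,0.5,0]},{"grip":0,"translation":[-0.018,0,0],"twist":[0,0.5,0]},{"grip":0,"translation":[-0.022,0,-0.02],"twist":[0,0.5,0]},{"grip":0,"translation":[-0.022,0,-0.05],"twist":[0,0.5,0]},{"grip":0,"translation":[-0.023,0,-0.08],"twist":[0,0.5,0]}])

```text
clock: 5.38
eef_pos: [0.5597, -0.1707, 0.1307]
tool_rot: [0.762, 0.647, 0.0, -0.001]
ft_force: [0.7, -0.8, 0.5]
grip_width: 0.0002
```

```bash
python3 - <<'E'
from plan import *
t=snap('top','top2.png');s=snap('side','side2.png')
print(w2pix(t,[*loc(-.08,-.046),.0575]),w2pix(t,[*loc(-.08,.046),.0575]),w2pix(s,[*loc(-.08,-.046),.0575]))
a=cv2.resize(t['color'][180:270,290:430],None,fx=4,fy=4,interpolation=cv2.INTER_CUBIC);b=cv2.resize(s['color'][170:290,230:370],None,fx=3,fy=3,interpolation=cv2.INTER_CUBIC)
im=np.zeros((360,560+420-180,3),np.uint8);im[:360,:560]=a;im[:360,560:]=b[:, :240]
cv2.imwrite('pics/z3.png',a);cv2.imwrite('pics/z4.png',b)
print(wing(242,.020,.022,.11)); st()
E
```

```text
[[393.32052287 204.81585914]] [[387.6159321  250.73775948]] [[305.89740578 192.54509716]]
(np.float64(0.5702855054909993), np.float64(-0.05762710409828664), 0.11, -250.93)
t 5.47 pos [ 0.5625 -0.1716  0.1341] psi 80.7 tilt [ 0.007 -0.001 -1.   ] F [ 0.6  0.4 -0. ] M [-0.01 -0.05 -0.01] j [-0.3   0.46  0.07  1.17  0.    1.44] g -0.0002
```

View pics/z3.png

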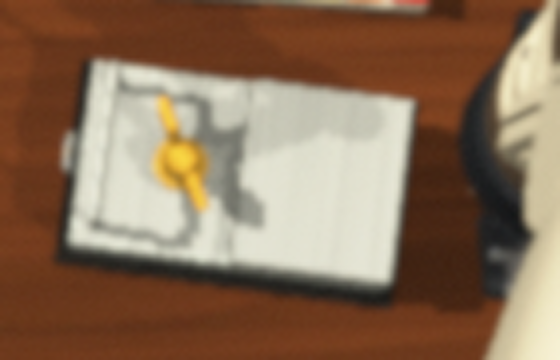

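View pics/z4.png

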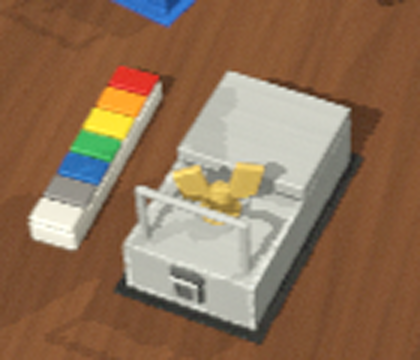

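Lid is shut: its corner at (393.7,204.2) in the top view matches the predicted (393.3,204.8). Now stroke A, pushing the wing at 242°.

```bash
python3 - <<'E'
from plan import *
o=bot.get_obs();b=(*wing(242,.02,.024,.115)[:3],109.1)
rows(lin((*o['eef_pos'],81),b,4)+[b])
E
```

```text
t 5.47 pos [ 0.5625 -0.1716  0.1341] psi 80.7 tilt [ 0.007 -0.001 -1.   ] F [ 0.6  0.4 -0. ] M [-0.01 -0.05 -0.01] j [-0.3   0.46  0.07  1.17  0.    1.44] g -0.0002
{"grip": 0, "translation": [0.028, -0.0025, 0.0048], "twist": [0.4, 0.0, -7.3]}
{"grip": 0, "translation": [0.056, -0.005, 0.0095], "twist": [0.4, 0.0, -14.4]}
{"grip": 0, "translation": [0.084, -0.0074, 0.0143], "twist": [0.4, 0.1, -21.4]}
{"grip": 0, "translation": [0.112, -0.0099, 0.019], "twist": [0.4, 0.1, -28.4]}
{"grip": 0, "translation": [0.112, -0.0099, 0.019], "twist": [0.4, 0.1, -28.4]}
```

send_rows(deltas=[{"grip":0,"translation":[0.028,-0.0025,0.005],"twist":[0.4,0,-7.3]},{"grip":0,"translation":[0.056,-0.005,0.01],"twist":[0.4,0,-14.4]},{"grip":0,"translation":[0.084,-0.0075,0.014],"twist":[0.4,0,-21.4]},{"grip":0,"translation":[0.112,-0.01,0.019],"twist":[0.4,0,-28.4]},{"grip":0,"translation":[0.112,-0.01,0.019],"twist":[0.4,0,-28.4]}])

```text
clock: 6.1
eef_pos: [0.5699, -0.0575, 0.1135]
tool_rot: [0.579, 0.815, -0.001, -0.001]
ft_force: [0.1, 0.1, -0.3]
grip_width: 0.0002
```

```bash
python3 - <<'E'
from plan import *
o=bot.get_obs();b=(*wing(242,.02,.024,.076)[:3],109.1)
rows(lin((*o['eef_pos'],109.1),b,4)+[b])
E
```

```text
t 6.1 pos [ 0.5699 -0.0575  0.1135] psi 109.3 tilt [-0.002 -0.    -1.   ] F [ 0.1  0.1 -0.3] M [-0.03 -0.04  0.01] j [-0.1   0.46  0.    1.12 -0.    1.13] g 0.0002
{"grip": 0, "translation": [-0.0006, 0.0001, 0.0094], "twist": [-0.1, -0.0, 0.2]}
{"grip": 0, "translation": [-0.0011, 0.0002, 0.0187], "twist": [-0.1, -0.0, 0.2]}
{"grip": 0, "translation": [-0.0017, 0.0003, 0.0281], "twist": [-0.1, -0.0, 0.2]}
{"grip": 0, "translation": [-0.0023, 0.0004, 0.0375], "twist": [-0.1, -0.0, 0.2]}
{"grip": 0, "translation": [-0.0023, 0.0004, 0.0375], "twist": [-0.1, -0.0, 0.2]}
```

send_rows(deltas=[{"grip":0,"translation":[-0.001,0,0.009],"twist":[0,0,0]},{"grip":0,"translation":[-0.001,0,0.018],"twist":[0,0,0]},{"grip":0,"translation":[-0.002,0,0.027],"twist":[0,0,0]},{"grip":0,"translation":[-0.002,0,0.036],"twist":[0,0,0]},{"grip":0,"translation":[-0.002,0,0.037],"twist":[0,0,0]}])

```text
clock: 6.72
eef_pos: [0.5698, -0.0596, 0.0754]
tool_rot: [0.579, 0.815, -0.001, -0.002]
ft_force: [-0.5, 0.6, -0.8]
grip_width: 0.0004
```

```bash
python3 - <<'E'
from plan import *
rows([wing(242,.02,.018,.076),wing(242,.02,.014,.076)]+[wing(t,.02,.014,.076) for t in (248,255,262)])
E
```

```text
t 6.72 pos [ 0.5698 -0.0596  0.0754] psi 109.2 tilt [-0.004 -0.    -1.   ] F [-0.5  0.6 -0.8] M [-0.02  0.02 -0.01] j [-0.1   0.5  -0.04  1.03 -0.    1.13] g 0.0004
{"grip": 0, "translation": [0.0057, 0.0012, -0.0006], "twist": [-0.2, -0.1, 0.2]}
{"grip": 0, "translation": [0.0097, 0.0012, -0.0006], "twist": [-0.2, -0.1, 0.2]}
{"grip": 0, "translation": [0.0119, -0.0002, -0.0006], "twist": [-0.2, -0.0, 6.2]}
{"grip": 0, "translation": [0.0146, -0.0014, -0.0006], "twist": [-0.2, -0.0, 13.2]}
{"grip": 0, "translation": [0.0174, -0.0024, -0.0006], "twist": [-0.2, -0.0, 20.2]}
```

send_rows(deltas=[{"grip":0,"translation":[0.0055,0.001,0],"twist":[0,0,0]},{"grip":0,"translation":[0.0095,0.001,0],"twist":[0,0,0]},{"grip":0,"translation":[0.012,0,0],"twist":[0,0,6]},{"grip":0,"translation":[0.0145,-0.0015,0],"twist":[0,0,13]},{"grip":0,"translation":[0.0175,-0.0025,0],"twist":[0,0,20]}])

```text
clock: 7.35
eef_pos: [0.5617, -0.0439, 0.0757]
tool_rot: [0.713, 0.701, -0.002, -0.001]
ft_force: [-0.1, -1.2, -1.3]
grip_width: 0.0001
```

```bash
python3 - <<'E'
from plan import *
rows([wing(t,.02,.014,.076) for t in (270,278,286,294,302)])
E
```

```text
t 7.35 pos [ 0.5617 -0.0439  0.0757] psi 89.0 tilt [-0.003 -0.001 -1.   ] F [-0.1 -1.2 -1.3] M [-0.27 -0.16 -0.01] j [-0.08  0.48 -0.07  1.02 -0.    1.51] g 0.0001
{"grip": 0, "translation": [0.0029, -0.0017, -0.0003], "twist": [-0.2, 0.1, 7.9]}
{"grip": 0, "translation": [0.006, -0.0031, -0.0003], "twist": [-0.2, 0.1, 15.9]}
{"grip": 0, "translation": [0.0093, -0.0039, -0.0003], "twist": [-0.2, 0.1, 23.9]}
{"grip": 0, "translation": [0.0127, -0.0044, -0.0003], "twist": [-0.2, 0.1, 31.9]}
{"grip": 0, "translation": [0.0161, -0.0043, -0.0003], "twist": [-0.2, 0.1, 39.9]}
```

send_rows(deltas=[{"grip":0,"translation":[0.003,-0.0015,0],"twist":[0,0,8]},{"grip":0,"translation":[0.006,-0.003,0],"twist":[0,0,16]},{"grip":0,"translation":[0.0095,-0.004,0],"twist":[0,0,24]},{"grip":0,"translation":[0.0125,-0.0045,0],"twist":[0,0,32]},{"grip":0,"translation":[0.016,-0.0045,0],"twist":[0,0,40]}])

```text
clock: 7.98
eef_pos: [0.5571, -0.0277, 0.076]
tool_rot: [0.911, 0.413, -0.002, 0.0]
ft_force: [-1.5, -0.4, -0.4]
grip_width: -0.0002
```

```bash
python3 - <<'E'
from plan import *
rows([wing(t,.02,.014,.076) for t in (309,315)]+[wing(315,.02,.018,z) for z in (.076,.095,.112)])
E
```

```text
t 7.97 pos [ 0.5571 -0.0277  0.076 ] psi 48.7 tilt [-0.004 -0.002 -1.   ] F [-1.5 -0.4 -0.4] M [-0.17  0.14  0.03] j [-0.05  0.47 -0.09  1.02 -0.    2.24] g -0.0002
{"grip": 0, "translation": [0.0029, -0.001, -0.0001], "twist": [-0.1, 0.2, 6.7]}
{"grip": 0, "translation": [0.0052, -0.0021, -0.0001], "twist": [-0.1, 0.2, 12.7]}
{"grip": 0, "translation": [0.0013, -0.003, -0.0], "twist": [-0.1, 0.2, 12.7]}
{"grip": 0, "translation": [0.0013, -0.003, -0.019], "twist": [-0.1, 0.2, 12.7]}
{"grip": 0, "translation": [0.0012, -0.0031, -0.036], "twist": [-0.1, 0.2, 12.7]}
```

send_rows(deltas=[{"grip":0,"translation":[0.003,-0.001,0],"twist":[0,0,6.5]},{"grip":0,"translation":[0.005,-0.002,0],"twist":[0,0,12.5]},{"grip":0,"translation":[0.0015,-0.003,0],"twist":[0,0,12.5]},{"grip":0,"translation":[0.0005,-0.003,-0.019],"twist":[0,0,12.5]},{"grip":0,"translation":[0.0005,-0.003,-0.04],"twist":[0,0,12.5]}])

```text
clock: 8.6
eef_pos: [0.5549, -0.0253, 0.1164]
tool_rot: [0.95, 0.312, -0.002, 0.0]
ft_force: [-0.5, 0.0, -0.5]
grip_width: 0.0
```

```bash
cat > wa.py <<'E'
from plan import *
def wangle(f):
    """overlay candidates; print zoom"""
    t=snap('top',f)
    cv2.imwrite('pics/z'+f,cv2.resize(t['color'][190:250,305:375],None,fx=8,fy=8,interpolation=cv2.INTER_CUBIC))
E
python3 - <<'E'
from wa import *
wangle('t3.png'); s=snap('side','s3.png');cv2.imwrite('pics/zs3.png',cv2.resize(s['color'][170:290,230:370],None,fx=4,fy=4,interpolation=cv2.INTER_CUBIC))
b=(*wing(135,.02,.022,.115)[:3],-144+360); print(wing(135,.02,.022,.115)); st()
E
```

```text
(np.float64(0.6115580263454501), np.float64(-0.0335129548023084), 0.115, -143.93)
t 8.7 pos [ 0.5573 -0.0254  0.1187] psi 36.3 tilt [ 0.002 -0.002 -1.   ] F [0.7 0.1 0. ] M [ 0.03 -0.01  0.01] j [-0.04  0.42 -0.04  1.11 -0.    2.46] g 0.0001
```

View pics/zs3.png

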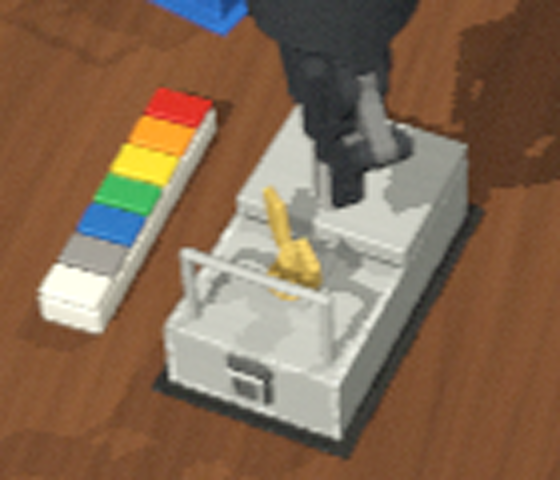

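View pics/zt3.png

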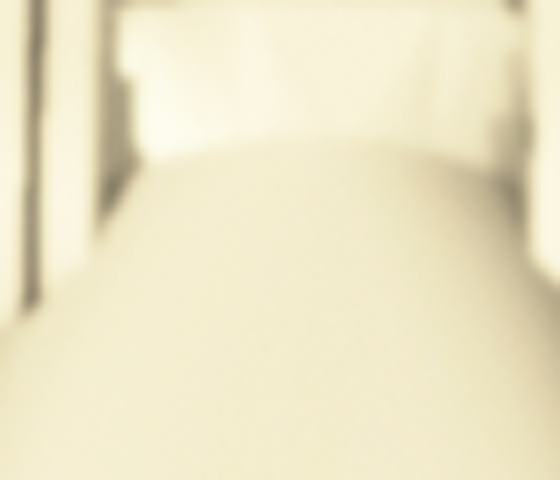

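Side view: the far wing tip at zoom (268,188) fits th≈130–135°, as commanded. Now I'll swing the wrist back round to the other wing, above everything.

```bash
python3 - <<'E'
from plan import *
b=wing(130,.02,.024,.118); print(b)
o=bot.get_obs();T=lin((*o['eef_pos'],36.3),(*b[:2],.12,221.1),18);rows(T[:5])
E
```

```text
(np.float64(0.6132333915733291), np.float64(-0.02961061561731347), 0.118, -138.93)
t 8.7 pos [ 0.5573 -0.0254  0.1187] psi 36.3 tilt [ 0.002 -0.002 -1.   ] F [0.7 0.1 0. ] M [ 0.03 -0.01  0.01] j [-0.04  0.42 -0.04  1.11 -0.    2.46] g 0.0001
{"grip": 0, "translation": [0.0024, 0.002, -0.0001], "twist": [0.2, 0.0, -10.2]}
{"grip": 0, "translation": [0.0047, 0.0041, -0.0001], "twist": [0.2, 0.0, -20.5]}
{"grip": 0, "translation": [0.0071, 0.0061, -0.0002], "twist": [0.2, 0.0, -30.8]}
{"grip": 0, "translation": [0.0095, 0.0081, -0.0003], "twist": [0.2, 0.0, -41.0]}
{"grip": 0, "translation": [0.0118, 0.0102, -0.0003], "twist": [0.2, 0.1, -51.3]}
```

send_rows(deltas=[{"grip":0,"translation":[0.002,0.002,0],"twist":[0,0,-10.5]},{"grip":0,"translation":[0.005,0.004,0],"twist":[0,0,-21]},{"grip":0,"translation":[0.007,0.006,0],"twist":[0,0,-31.5]},{"grip":0,"translation":[0.01,0.008,0],"twist":[0,0,-42]},{"grip":0,"translation":[0.012,0.01,0],"twist":[0,0,-52.5]}])

```text
clock: 9.32
eef_pos: [0.5726, -0.0263, 0.1179]
tool_rot: [0.712, 0.703, -0.0, 0.001]
ft_force: [-0.4, -0.0, 0.3]
grip_width: -0.0
```

```bash
python3 - <<'E'
from plan import *
b=wing(130,.02,.024,.118); print(b)
o=bot.get_obs();T=lin((*o['eef_pos'],88),(*b[:2],.12,221.1),13);rows(T[:5])
E
```

```text
(np.float64(0.6132333915733291), np.float64(-0.02961061561731347), 0.118, -138.93)
t 9.32 pos [ 0.5726 -0.0263  0.1179] psi 89.3 tilt [ 0.001 -0.002 -1.   ] F [-0.4 -0.   0.3] M [-0.01  0.04 -0.02] j [-0.04  0.45  0.01  1.12 -0.    1.54] g -0.0
{"grip": 0, "translation": [-0.0002, 0.0031, -0.0002], "twist": [0.1, 0.1, -9.0]}
{"grip": 0, "translation": [-0.0004, 0.0063, -0.0003], "twist": [0.1, 0.1, -19.2]}
{"grip": 0, "translation": [-0.0006, 0.0094, -0.0005], "twist": [0.0, 0.1, -29.5]}
{"grip": 0, "translation": [-0.0009, 0.0125, -0.0006], "twist": [0.0, 0.1, -39.7]}
{"grip": 0, "translation": [-0.0011, 0.0156, -0.0008], "twist": [0.0, 0.2, -49.9]}
```

send_rows(deltas=[{"grip":0,"translation":[0,0.003,0],"twist":[0,0,-10.5]},{"grip":0,"translation":[0,0.006,0],"twist":[0,0,-21]},{"grip":0,"translation":[-0.001,0.009,0],"twist":[0,0,-31.5]},{"grip":0,"translation":[-0.001,0.0125,-0.001],"twist":[0,0,-42]},{"grip":0,"translation":[-0.001,0.0155,-0.001],"twist":[0,0,-52.5]}])

```text
clock: 9.95
eef_pos: [0.5879, -0.0275, 0.1181]
tool_rot: [0.324, 0.946, -0.001, 0.001]
ft_force: [1.0, 0.5, 0.3]
grip_width: -0.0004
```

```bash
python3 - <<'E'
from plan import *
b=wing(130,.02,.024,.118)
o=bot.get_obs();T=lin((*o['eef_pos'],141.8),(*b[:2],.12,221.1),8);rows(T[:5])
E
```

```text
t 9.95 pos [ 0.5879 -0.0275  0.1181] psi 142.2 tilt [ 0.001 -0.002 -1.   ] F [1.  0.5 0.3] M [ 0.01 -0.06  0.01] j [-0.05  0.48  0.05  1.14 -0.    0.61] g -0.0004
{"grip": 0, "translation": [-0.0027, 0.0017, -0.0002], "twist": [-0.1, 0.1, -9.5]}
{"grip": 0, "translation": [-0.0053, 0.0035, -0.0005], "twist": [-0.1, 0.1, -19.4]}
{"grip": 0, "translation": [-0.008, 0.0052, -0.0007], "twist": [-0.1, 0.1, -29.4]}
{"grip": 0, "translation": [-0.0106, 0.007, -0.0009], "twist": [-0.1, 0.1, -39.3]}
{"grip": 0, "translation": [-0.0133, 0.0087, -0.0011], "twist": [-0.1, 0.1, -49.2]}
```

send_rows(deltas=[{"grip":0,"translation":[-0.003,0.002,0],"twist":[0,0,-10]},{"grip":0,"translation":[-0.005,0.0035,0],"twist":[0,0,-20]},{"grip":0,"translation":[-0.008,0.005,-0.001],"twist":[0,0,-30]},{"grip":0,"translation":[-0.0105,0.007,-0.001],"twist":[0,0,-40]},{"grip":0,"translation":[-0.0135,0.0085,-0.001],"twist":[0,0,-50]}])

```text
clock: 10.58
eef_pos: [0.6035, -0.0291, 0.1183]
tool_rot: [-0.11, 0.994, -0.001, -0.0]
ft_force: [0.7, 0.2, -1.0]
grip_width: -0.0
```

```bash
python3 - <<'E'
from plan import *
b=wing(130,.02,.024,.118)
o=bot.get_obs();T=lin((*o['eef_pos'],192),(*b[:2],.112,221.1),3);rows(T+[(*b[:2],.105,221.1)]*1+[(*b[:2],.1,221.1)])
E
```

```text
t 10.57 pos [ 0.6035 -0.0291  0.1183] psi -167.4 tilt [-0.    -0.002 -1.   ] F [ 0.7  0.2 -1. ] M [-0.04  0.04  0.05] j [-0.05  0.51  0.1   1.16 -0.   -0.27] g -0.0
{"grip": 0, "translation": [-0.0031, -0.0009, 0.0021], "twist": [-0.1, -0.0, -9.1]}
{"grip": 0, "translation": [-0.0063, -0.0018, 0.0042], "twist": [-0.1, -0.0, -18.8]}
{"grip": 0, "translation": [-0.0094, -0.0026, 0.0063], "twist": [-0.1, -0.1, -28.5]}
{"grip": 0, "translation": [-0.0094, -0.0026, 0.0133], "twist": [-0.1, -0.1, -28.5]}
{"grip": 0, "translation": [-0.0094, -0.0026, 0.0183], "twist": [-0.1, -0.1, -28.5]}
```

send_rows(deltas=[{"grip":0,"translation":[-0.003,-0.001,0.002],"twist":[0,0,-9.5]},{"grip":0,"translation":[-0.0065,-0.002,0.004],"twist":[0,0,-19]},{"grip":0,"translation":[-0.0095,-0.0025,0.0065],"twist":[0,0,-28.5]},{"grip":0,"translation":[-0.0095,-0.0025,0.013],"twist":[0,0,-28.5]},{"grip":0,"translation":[-0.0095,-0.0025,0.018],"twist":[0,0,-28.5]}])

```text
clock: 11.2
eef_pos: [0.6127, -0.0295, 0.0992]
tool_rot: [-0.35, 0.937, -0.001, -0.001]
ft_force: [0.1, 0.3, -0.6]
grip_width: 0.0002
```

```bash
python3 - <<'E'
from plan import *
rows([wing(130,.02,.024,z) for z in (.093,.085,.078,.076)]+[wing(130,.02,.018,.076)])
s=snap('side','s4.png');cv2.imwrite('pics/zs4.png',cv2.resize(s['color'][170:290,230:370],None,fx=4,fy=4,interpolation=cv2.INTER_CUBIC))
E
```

```text
t 11.2 pos [ 0.6127 -0.0295  0.0992] psi -139.0 tilt [-0.001 -0.002 -1.   ] F [ 0.1  0.3 -0.6] M [-0.05 -0.03  0.01] j [-0.05  0.55  0.11  1.14 -0.   -0.76] g 0.0002
{"grip": 0, "translation": [-0.0004, -0.0005, 0.0062], "twist": [-0.0, -0.1, -0.1]}
{"grip": 0, "translation": [-0.0004, -0.0005, 0.0142], "twist": [-0.0, -0.1, -0.1]}
{"grip": 0, "translation": [-0.0004, -0.0005, 0.0212], "twist": [-0.0, -0.1, -0.1]}
{"grip": 0, "translation": [-0.0004, -0.0005, 0.0232], "twist": [-0.0, -0.1, -0.1]}
{"grip": 0, "translation": [0.0056, -0.0005, 0.0232], "twist": [-0.0, -0.1, -0.1]}
```

View pics/zs4.png

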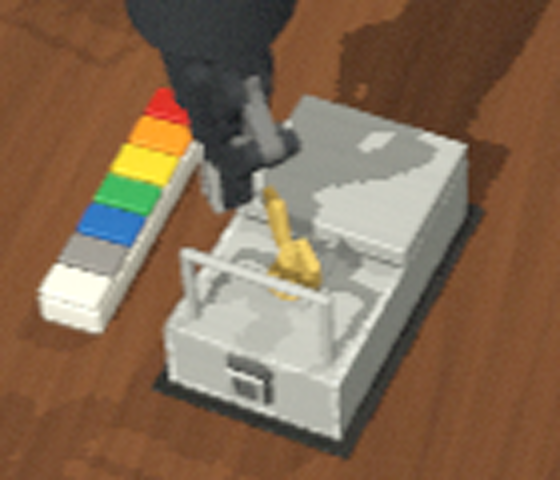

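The finger sits left of the far wing, on its trailing side, with a visible gap. Descending and pushing.

send_rows(deltas=[{"grip":0,"translation":[-0.001,-0.0005,0.006],"twist":[0,0,0]},{"grip":0,"translation":[-0.001,-0.0005,0.014],"twist":[0,0,0]},{"grip":0,"translation":[-0.0005,-0.0005,0.021],"twist":[0,0,0]},{"grip":0,"translation":[-0.0005,-0.0005,0.023],"twist":[0,0,0]},{"grip":0,"translation":[0.0055,-0.0005,0.023],"twist":[0,0,0]}])

```text
clock: 11.88
eef_pos: [0.6084, -0.0334, 0.0753]
tool_rot: [-0.35, 0.937, -0.001, -0.002]
ft_force: [0.3, -0.9, -0.7]
grip_width: -0.0003
```

```bash
python3 - <<'E'
from plan import *
rows([wing(t,.02,.014,.076) for t in (131,138,146,155,164)])
E
```

```text
t 11.88 pos [ 0.6084 -0.0334  0.0753] psi -139.0 tilt [-0.002 -0.002 -1.   ] F [ 0.3 -0.9 -0.7] M [-0.    0.05 -0.02] j [-0.05  0.56  0.07  1.08 -0.   -0.77] g -0.0003
{"grip": 0, "translation": [0.0042, -0.0006, -0.0006], "twist": [0.0, -0.2, 1.0]}
{"grip": 0, "translation": [0.0068, -0.0021, -0.0006], "twist": [-0.0, -0.2, 8.0]}
{"grip": 0, "translation": [0.0099, -0.0034, -0.0006], "twist": [-0.0, -0.2, 16.0]}
{"grip": 0, "translation": [0.0136, -0.0044, -0.0006], "twist": [-0.0, -0.2, 25.0]}
{"grip": 0, "translation": [0.0174, -0.0048, -0.0006], "twist": [-0.1, -0.2, 34.0]}
```

send_rows(deltas=[{"grip":0,"translation":[0.004,-0.0005,0],"twist":[0,0,1]},{"grip":0,"translation":[0.007,-0.002,0],"twist":[0,0,8]},{"grip":0,"translation":[0.01,-0.0035,0],"twist":[0,0,16]},{"grip":0,"translation":[0.0135,-0.0045,0],"twist":[0,0,25]},{"grip":0,"translation":[0.0175,-0.005,0],"twist":[0,0,34]}])

```text
clock: 12.5
eef_pos: [0.5993, -0.0484, 0.0761]
tool_rot: [-0.058, 0.998, -0.0, 0.0]
ft_force: [1.6, 1.2, -0.5]
grip_width: 0.0
```

```bash
python3 - <<'E'
from plan import *
rows([wing(t,.02,.014,.076) for t in (173,182,191,200,209)])
E
```

```text
t 12.5 pos [ 0.5993 -0.0484  0.0761] psi -173.3 tilt [ 0.    -0.001 -1.   ] F [ 1.6  1.2 -0.5] M [ 0.32 -0.35 -0.06] j [-0.08  0.54  0.04  1.07 -0.   -0.2 ] g 0.0
{"grip": 0, "translation": [0.0043, -0.0019, 0.0001], "twist": [-0.1, 0.0, 8.6]}
{"grip": 0, "translation": [0.0078, -0.0033, 0.0001], "twist": [-0.1, 0.0, 17.6]}
{"grip": 0, "translation": [0.0116, -0.0042, 0.0001], "twist": [-0.1, 0.0, 26.6]}
{"grip": 0, "translation": [0.0154, -0.0044, 0.0001], "twist": [-0.1, 0.0, 35.6]}
{"grip": 0, "translation": [0.0192, -0.0041, 0.0001], "twist": [-0.1, 0.0, 44.6]}
```

send_rows(deltas=[{"grip":0,"translation":[0.0045,-0.002,0],"twist":[0,0,8.5]},{"grip":0,"translation":[0.008,-0.0035,0],"twist":[0,0,17.5]},{"grip":0,"translation":[0.0115,-0.004,0],"twist":[0,0,26.5]},{"grip":0,"translation":[0.0155,-0.0045,0],"twist":[0,0,35.5]},{"grip":0,"translation":[0.019,-0.004,0],"twist":[0,0,44.5]}])

```text
clock: 13.12
eef_pos: [0.5815, -0.0552, 0.0768]
tool_rot: [0.327, 0.945, -0.0, 0.001]
ft_force: [0.0, -0.9, -0.8]
grip_width: 0.0001
```

```bash
python3 - <<'E'
from plan import *
rows([wing(t,.02,.014,.076) for t in (218,227,236,245,254)])
E
```

```text
t 13.12 pos [ 0.5815 -0.0552  0.0768] psi 141.8 tilt [ 0.002 -0.002 -1.   ] F [ 0.  -0.9 -0.8] M [-0.17 -0.25  0.02] j [-0.09  0.51 -0.02  1.04 -0.    0.57] g 0.0001
{"grip": 0, "translation": [0.0043, -0.002, 0.0008], "twist": [0.0, 0.2, 8.8]}
{"grip": 0, "translation": [0.0078, -0.0034, 0.0008], "twist": [0.0, 0.2, 17.8]}
{"grip": 0, "translation": [0.0116, -0.0043, 0.0008], "twist": [0.0, 0.2, 26.8]}
{"grip": 0, "translation": [0.0154, -0.0045, 0.0008], "twist": [0.1, 0.2, 35.8]}
{"grip": 0, "translation": [0.0192, -0.0042, 0.0007], "twist": [0.1, 0.2, 44.8]}
```

send_rows(deltas=[{"grip":0,"translation":[0.0045,-0.002,0.001],"twist":[0,0,9]},{"grip":0,"translation":[0.008,-0.0035,0.001],"twist":[0,0,18]},{"grip":0,"translation":[0.0115,-0.0045,0.001],"twist":[0,0,27]},{"grip":0,"translation":[0.0155,-0.0045,0.001],"twist":[0,0,36]},{"grip":0,"translation":[0.019,-0.004,0.001],"twist":[0,0,45]}])

```text
clock: 13.75
eef_pos: [0.5642, -0.0475, 0.0765]
tool_rot: [0.666, 0.746, -0.0, 0.002]
ft_force: [0.1, -1.9, 0.5]
grip_width: 0.0006
```

```bash
python3 - <<'E'
from plan import *
rows([wing(t,.02,.014,.076) for t in (263,272,281,290,299)])
E
```

```text
t 13.75 pos [ 0.5642 -0.0475  0.0765] psi 96.5 tilt [ 0.003 -0.003 -1.   ] F [ 0.1 -1.9  0.5] M [-0.3  0.1 -0. ] j [-0.08  0.48 -0.07  1.02 -0.    1.38] g 0.0006
{"grip": 0, "translation": [0.0041, -0.0022, 0.0005], "twist": [0.2, 0.2, 8.4]}
{"grip": 0, "translation": [0.0077, -0.0036, 0.0005], "twist": [0.2, 0.2, 17.4]}
{"grip": 0, "translation": [0.0114, -0.0045, 0.0004], "twist": [0.2, 0.2, 26.4]}
{"grip": 0, "translation": [0.0152, -0.0048, 0.0004], "twist": [0.2, 0.1, 35.4]}
{"grip": 0, "translation": [0.019, -0.0045, 0.0004], "twist": [0.2, 0.1, 44.4]}
```

send_rows(deltas=[{"grip":0,"translation":[0.004,-0.002,0.0005],"twist":[0,0,8.5]},{"grip":0,"translation":[0.0075,-0.0035,0.0005],"twist":[0,0,17.5]},{"grip":0,"translation":[0.0115,-0.0045,0.0005],"twist":[0,0,26.5]},{"grip":0,"translation":[0.015,-0.005,0.0005],"twist":[0,0,35.5]},{"grip":0,"translation":[0.019,-0.0045,0.0005],"twist":[0,0,44.5]}])

```text
clock: 14.38
eef_pos: [0.557, -0.0296, 0.0764]
tool_rot: [0.9, 0.435, 0.001, 0.002]
ft_force: [-0.7, -0.4, 0.3]
grip_width: 0.0
```

```bash
python3 - <<'E'
from plan import *
rows([wing(t,.02,.014,.076) for t in (307,315)]+[wing(315,.02,.018,z) for z in (.076,.095,.112)])
E
```

```text
t 14.38 pos [ 0.557  -0.0296  0.0764] psi 51.6 tilt [ 0.003 -0.004 -1.   ] F [-0.7 -0.4  0.3] M [-0.14  0.29  0.01] j [-0.05  0.46 -0.1   1.01 -0.    2.19] g 0.0
{"grip": 0, "translation": [0.0037, -0.0017, 0.0003], "twist": [0.3, 0.0, 7.5]}
{"grip": 0, "translation": [0.0069, -0.003, 0.0003], "twist": [0.3, 0.0, 15.5]}
{"grip": 0, "translation": [0.003, -0.0041, 0.0003], "twist": [0.3, 0.0, 15.5]}
{"grip": 0, "translation": [0.003, -0.004, -0.0187], "twist": [0.3, 0.0, 15.5]}
{"grip": 0, "translation": [0.003, -0.0039, -0.0357], "twist": [0.3, 0.0, 15.5]}
```

send_rows(deltas=[{"grip":0,"translation":[0.0035,-0.0015,0],"twist":[0.3,0,7.5]},{"grip":0,"translation":[0.007,-0.003,0],"twist":[0.3,0,15.5]},{"grip":0,"translation":[0.003,-0.004,0],"twist":[0.3,0,15.5]},{"grip":0,"translation":[0.002,-0.004,-0.019],"twist":[0.3,0,15.5]},{"grip":0,"translation":[0.002,-0.004,-0.042],"twist":[0.3,0,15.5]}])

```text
clock: 15.0
eef_pos: [0.5543, -0.0259, 0.1186]
tool_rot: [0.95, 0.311, -0.001, -0.0]
ft_force: [1.1, -0.2, 0.9]
grip_width: 0.0003
```

```bash
python3 - <<'E'
from plan import *
s=snap('side','s5.png');cv2.imwrite('pics/zs5.png',cv2.resize(s['color'][170:290,230:370],None,fx=4,fy=4,interpolation=cv2.INTER_CUBIC))
b=wing(130,.02,.024,.118)
o=bot.get_obs();T=lin((*o['eef_pos'],36.3),(*b[:2],.12,221.1),18);rows(T[:5])
E
```

```text
t 15.05 pos [ 0.5566 -0.026   0.1224] psi 36.2 tilt [ 0.005 -0.    -1.   ] F [0.7 0.7 2.6] M [-0.01 -0.03 -0.  ] j [-0.05  0.42 -0.04  1.11 -0.    2.46] g 0.0002
{"grip": 0, "translation": [0.0024, 0.002, 0.0001], "twist": [0.2, -0.2, -10.4]}
{"grip": 0, "translation": [0.0048, 0.004, 0.0003], "twist": [0.2, -0.2, -20.6]}
{"grip": 0, "translation": [0.0073, 0.0061, 0.0004], "twist": [0.2, -0.2, -30.9]}
{"grip": 0, "translation": [0.0097, 0.0081, 0.0006], "twist": [0.3, -0.1, -41.2]}
{"grip": 0, "translation": [0.0121, 0.0101, 0.0007], "twist": [0.3, -0.1, -51.4]}
```

View pics/zs5.png

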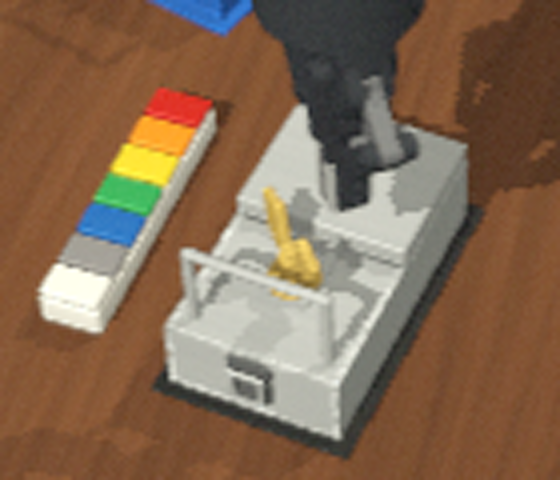

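The wings are back at the same line, so the half turn is done. Repeating for stroke C.

send_rows(deltas=[{"grip":0,"translation":[0.002,0.002,0],"twist":[0,0,-10.5]},{"grip":0,"translation":[0.005,0.004,0],"twist":[0,0,-21]},{"grip":0,"translation":[0.007,0.006,0],"twist":[0,0,-31.5]},{"grip":0,"translation":[0.01,0.008,0],"twist":[0,0,-42]},{"grip":0,"translation":[0.012,0.01,0],"twist":[0,0,-52.5]}])

```text
clock: 15.68
eef_pos: [0.5723, -0.0274, 0.1222]
tool_rot: [0.712, 0.702, 0.002, 0.002]
ft_force: [0.1, -1.0, -0.3]
grip_width: 0.0001
```

send_rows(deltas=[{"grip":0,"translation":[0,0.003,0],"twist":[0,0,-10.5]},{"grip":0,"translation":[0,0.006,0],"twist":[0,0,-21]},{"grip":0,"translation":[-0.001,0.009,0],"twist":[0,0,-31.5]},{"grip":0,"translation":[-0.001,0.0125,0],"twist":[0,0,-42]},{"grip":0,"translation":[-0.001,0.0155,0],"twist":[0,0,-52.5]}])

```text
clock: 16.3
eef_pos: [0.5877, -0.029, 0.1221]
tool_rot: [0.325, 0.946, 0.001, 0.003]
ft_force: [-0.1, -0.4, -0.4]
grip_width: 0.0001
```

send_rows(deltas=[{"grip":0,"translation":[-0.003,0.002,0],"twist":[0,0,-10]},{"grip":0,"translation":[-0.005,0.0035,0],"twist":[0,0,-20]},{"grip":0,"translation":[-0.008,0.005,0],"twist":[0,0,-30]},{"grip":0,"translation":[-0.0105,0.007,0],"twist":[0,0,-40]},{"grip":0,"translation":[-0.0135,0.0085,0],"twist":[0,0,-50]}])

```text
clock: 16.92
eef_pos: [0.6036, -0.031, 0.1219]
tool_rot: [-0.109, 0.994, -0.001, 0.003]
ft_force: [0.2, -0.1, -0.5]
grip_width: 0.0003
```

```bash
python3 - <<'E'
from plan import *
b=wing(130,.02,.024,.118)
o=bot.get_obs();T=lin((*o['eef_pos'],192),(*b[:2],.112,221.1),3);rows(T+[(*b[:2],.105,221.1)]*1+[(*b[:2],.1,221.1)])
E
```

```text
t 16.93 pos [ 0.6036 -0.031   0.1219] psi -167.5 tilt [ 0.006 -0.001 -1.   ] F [ 0.2 -0.1 -0.5] M [0.05 0.01 0.  ] j [-0.05  0.5   0.1   1.16 -0.   -0.27] g 0.0003
{"grip": 0, "translation": [-0.0032, -0.0002, 0.0033], "twist": [-0.1, 0.3, -9.2]}
{"grip": 0, "translation": [-0.0064, -0.0005, 0.0066], "twist": [-0.2, 0.3, -18.9]}
{"grip": 0, "translation": [-0.0097, -0.0007, 0.01], "twist": [-0.2, 0.3, -28.6]}
{"grip": 0, "translation": [-0.0096, -0.0007, 0.017], "twist": [-0.2, 0.3, -28.6]}
{"grip": 0, "translation": [-0.0096, -0.0007, 0.022], "twist": [-0.2, 0.3, -28.6]}
```

send_rows(deltas=[{"grip":0,"translation":[-0.003,0,0.003],"twist":[0,0.3,-9.5]},{"grip":0,"translation":[-0.0065,-0.0005,0.0065],"twist":[0,0.3,-19]},{"grip":0,"translation":[-0.0095,-0.0005,0.01],"twist":[-0.2,0.3,-28.5]},{"grip":0,"translation":[-0.0095,-0.0005,0.017],"twist":[-0.2,0.3,-28.5]},{"grip":0,"translation":[-0.0095,-0.0005,0.022],"twist":[-0.2,0.3,-28.5]}])

```text
clock: 17.55
eef_pos: [0.6126, -0.0297, 0.0992]
tool_rot: [-0.349, 0.937, 0.0, -0.001]
ft_force: [0.1, -0.7, 0.5]
grip_width: -0.0002
```

```bash
python3 - <<'E'
from plan import *
rows([wing(130,.02,.024,z) for z in (.093,.085,.078,.076)]+[wing(130,.02,.018,.076)])
E
```

```text
t 17.55 pos [ 0.6126 -0.0297  0.0992] psi -139.1 tilt [-0.001 -0.    -1.   ] F [ 0.1 -0.7  0.5] M [-0.01  0.02 -0.04] j [-0.05  0.55  0.11  1.13 -0.   -0.76] g -0.0002
{"grip": 0, "translation": [-0.0005, -0.0004, 0.0062], "twist": [0.0, -0.1, -0.2]}
{"grip": 0, "translation": [-0.0005, -0.0004, 0.0142], "twist": [0.0, -0.1, -0.2]}
{"grip": 0, "translation": [-0.0005, -0.0004, 0.0212], "twist": [0.0, -0.1, -0.2]}
{"grip": 0, "translation": [-0.0005, -0.0004, 0.0232], "twist": [0.0, -0.1, -0.2]}
{"grip": 0, "translation": [0.0055, -0.0004, 0.0232], "twist": [0.0, -0.1, -0.2]}
```

send_rows(deltas=[{"grip":0,"translation":[-0.001,-0.0005,0.006],"twist":[0,0,0]},{"grip":0,"translation":[-0.001,-0.0005,0.014],"twist":[0,0,0]},{"grip":0,"translation":[-0.0005,-0.0005,0.021],"twist":[0,0,0]},{"grip":0,"translation":[-0.0005,-0.0005,0.023],"twist":[0,0,0]},{"grip":0,"translation":[0.0055,-0.0005,0.023],"twist":[0,0,0]}])

```text
clock: 18.18
eef_pos: [0.6088, -0.0335, 0.076]
tool_rot: [-0.35, 0.937, 0.0, -0.001]
ft_force: [-0.4, -1.1, 0.9]
grip_width: -0.0
```

send_rows(deltas=[{"grip":0,"translation":[0.004,-0.0005,0],"twist":[0,0,1]},{"grip":0,"translation":[0.007,-0.002,0],"twist":[0,0,8]},{"grip":0,"translation":[0.01,-0.0035,0],"twist":[0,0,16]},{"grip":0,"translation":[0.0135,-0.0045,0],"twist":[0,0,25]},{"grip":0,"translation":[0.0175,-0.005,0],"twist":[0,0,34]}])

```text
clock: 18.8
eef_pos: [0.5995, -0.0486, 0.0766]
tool_rot: [-0.058, 0.998, 0.0, 0.0]
ft_force: [1.4, 1.2, -0.4]
grip_width: -0.0003
```

```bash
python3 - <<'E'
from plan import *
rows([wing(t,.02,.014,.076) for t in (173,182,191,200,209)])
E
```

```text
t 18.8 pos [ 0.5995 -0.0486  0.0766] psi -173.4 tilt [ 0.001  0.001 -1.   ] F [ 1.4  1.2 -0.4] M [ 0.21 -0.29  0.02] j [-0.08  0.54  0.04  1.07  0.   -0.2 ] g -0.0003
{"grip": 0, "translation": [0.0044, -0.0016, 0.0006], "twist": [0.0, 0.1, 8.5]}
{"grip": 0, "translation": [0.008, -0.0031, 0.0006], "twist": [0.0, 0.1, 17.5]}
{"grip": 0, "translation": [0.0117, -0.0039, 0.0006], "twist": [0.0, 0.1, 26.5]}
{"grip": 0, "translation": [0.0155, -0.0042, 0.0006], "twist": [0.0, 0.0, 35.5]}
{"grip": 0, "translation": [0.0193, -0.0038, 0.0006], "twist": [0.0, 0.0, 44.5]}
```

send_rows(deltas=[{"grip":0,"translation":[0.0045,-0.0015,0.0005],"twist":[0,0,8.5]},{"grip":0,"translation":[0.008,-0.003,0.0005],"twist":[0,0,17.5]},{"grip":0,"translation":[0.0115,-0.004,0.0005],"twist":[0,0,26.5]},{"grip":0,"translation":[0.0155,-0.004,0.0005],"twist":[0,0,35.5]},{"grip":0,"translation":[0.0195,-0.004,0.0005],"twist":[0,0,44.5]}])

```text
clock: 19.42
eef_pos: [0.5813, -0.0552, 0.0768]
tool_rot: [0.328, 0.945, 0.001, 0.002]
ft_force: [1.4, 0.3, -0.3]
grip_width: 0.0001
```

```bash
python3 - <<'E'
from plan import *
rows([wing(t,.02,.014,.076) for t in (218,227,236,245,254)])
E
```

```text
t 19.43 pos [ 0.5813 -0.0552  0.0768] psi 141.7 tilt [ 0.003  0.    -1.   ] F [ 1.4  0.3 -0.3] M [ 0.   -0.31 -0.02] j [-0.1   0.51 -0.02  1.04  0.    0.57] g 0.0001
{"grip": 0, "translation": [0.0041, -0.0019, 0.0008], "twist": [0.1, 0.1, 8.7]}
{"grip": 0, "translation": [0.0077, -0.0033, 0.0008], "twist": [0.2, 0.1, 17.7]}
{"grip": 0, "translation": [0.0114, -0.0042, 0.0008], "twist": [0.2, 0.1, 26.7]}
{"grip": 0, "translation": [0.0152, -0.0044, 0.0007], "twist": [0.2, 0.1, 35.7]}
{"grip": 0, "translation": [0.019, -0.0041, 0.0007], "twist": [0.2, 0.1, 44.7]}
```

send_rows(deltas=[{"grip":0,"translation":[0.0045,-0.002,0.001],"twist":[0,0,9]},{"grip":0,"translation":[0.008,-0.0035,0.001],"twist":[0,0,18]},{"grip":0,"translation":[0.0115,-0.0045,0.001],"twist":[0,0,27]},{"grip":0,"translation":[0.0155,-0.0045,0.001],"twist":[0,0,36]},{"grip":0,"translation":[0.019,-0.004,0.001],"twist":[0,0,45]}])

```text
clock: 20.05
eef_pos: [0.5641, -0.0474, 0.0765]
tool_rot: [0.667, 0.745, 0.001, 0.002]
ft_force: [0.0, -1.5, 1.6]
grip_width: 0.0001
```

send_rows(deltas=[{"grip":0,"translation":[0.004,-0.002,0.0005],"twist":[0,0,8.5]},{"grip":0,"translation":[0.0075,-0.0035,0.0005],"twist":[0,0,17.5]},{"grip":0,"translation":[0.0115,-0.0045,0.0005],"twist":[0,0,26.5]},{"grip":0,"translation":[0.015,-0.005,0.0005],"twist":[0,0,35.5]},{"grip":0,"translation":[0.019,-0.0045,0.0005],"twist":[0,0,44.5]}])

```text
clock: 20.68
eef_pos: [0.5568, -0.0295, 0.0764]
tool_rot: [0.901, 0.435, 0.002, 0.002]
ft_force: [-1.3, -0.4, 0.7]
grip_width: -0.0002
```

```bash
python3 - <<'E'
from plan import *
rows([wing(t,.02,.014,.076) for t in (307,315)]+[wing(315,.02,.018,z) for z in (.076,.095,.112)])
E
```

```text
t 20.68 pos [ 0.5568 -0.0295  0.0764] psi 51.5 tilt [ 0.004 -0.002 -1.   ] F [-1.3 -0.4  0.7] M [-0.14  0.3  -0.05] j [-0.05  0.46 -0.1   1.01 -0.    2.19] g -0.0002
{"grip": 0, "translation": [0.0038, -0.0015, 0.0004], "twist": [0.2, -0.1, 7.4]}
{"grip": 0, "translation": [0.0069, -0.0028, 0.0004], "twist": [0.2, -0.1, 15.4]}
{"grip": 0, "translation": [0.003, -0.0039, 0.0004], "twist": [0.2, -0.1, 15.4]}
{"grip": 0, "translation": [0.0031, -0.0038, -0.0186], "twist": [0.2, -0.1, 15.4]}
{"grip": 0, "translation": [0.0031, -0.0038, -0.0356], "twist": [0.2, -0.1, 15.4]}
```

send_rows(deltas=[{"grip":0,"translation":[0.0035,-0.0015,0],"twist":[0.3,0,7.5]},{"grip":0,"translation":[0.007,-0.003,0],"twist":[0.3,0,15.5]},{"grip":0,"translation":[0.003,-0.004,0],"twist":[0.3,0,15.5]},{"grip":0,"translation":[0.002,-0.004,-0.019],"twist":[0.3,0,15.5]},{"grip":0,"translation":[0.002,-0.004,-0.042],"twist":[0.3,0,15.5]}])

```text
clock: 21.3
eef_pos: [0.5541, -0.0259, 0.1186]
tool_rot: [0.951, 0.31, 0.0, -0.001]
ft_force: [0.4, -0.4, -0.5]
grip_width: -0.0
```

```bash
python3 - <<'E'
from plan import *
s=snap('side','s6.png');cv2.imwrite('pics/zs6.png',cv2.resize(s['color'][170:290,230:370],None,fx=4,fy=4,interpolation=cv2.INTER_CUBIC))
b=wing(130,.02,.024,.118)
o=bot.get_obs();T=lin((*o['eef_pos'],36.3),(*b[:2],.12,221.1),18);rows(T[:5])
E
```

```text
t 21.35 pos [ 0.5565 -0.026   0.1224] psi 36.1 tilt [ 0.006  0.002 -1.   ] F [0.8 1.2 2.4] M [ 0.01 -0.07 -0.07] j [-0.05  0.42 -0.04  1.11  0.    2.46] g -0.0002
{"grip": 0, "translation": [0.0024, 0.002, 0.0002], "twist": [0.2, -0.3, -10.5]}
{"grip": 0, "translation": [0.0049, 0.004, 0.0003], "twist": [0.2, -0.3, -20.7]}
{"grip": 0, "translation": [0.0073, 0.0061, 0.0005], "twist": [0.2, -0.3, -31.0]}
{"grip": 0, "translation": [0.0097, 0.0081, 0.0006], "twist": [0.2, -0.3, -41.3]}
{"grip": 0, "translation": [0.0121, 0.0101, 0.0008], "twist": [0.3, -0.3, -51.5]}
```

View pics/zs6.png

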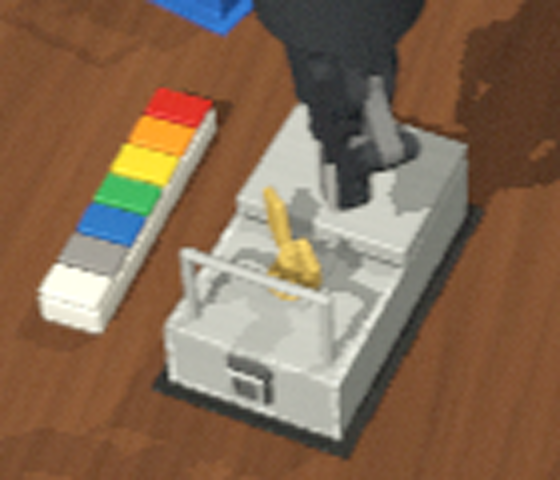

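The wings are on the same line again. Last stroke, D: about 45–50° to the stop, with the wing at 180°.

send_rows(deltas=[{"grip":0,"translation":[0.002,0.002,0],"twist":[0,0,-10.5]},{"grip":0,"translation":[0.005,0.004,0],"twist":[0,0,-21]},{"grip":0,"translation":[0.007,0.006,0],"twist":[0,0,-31.5]},{"grip":0,"translation":[0.01,0.008,0],"twist":[0,0,-42]},{"grip":0,"translation":[0.012,0.01,0],"twist":[0,0,-52.5]}])

```text
clock: 21.98
eef_pos: [0.5721, -0.0274, 0.1223]
tool_rot: [0.713, 0.701, 0.003, 0.002]
ft_force: [-0.5, -0.6, -0.3]
grip_width: -0.0001
```

send_rows(deltas=[{"grip":0,"translation":[0,0.003,0],"twist":[0,0,-10.5]},{"grip":0,"translation":[0,0.006,0],"twist":[0,0,-21]},{"grip":0,"translation":[-0.001,0.009,0],"twist":[0,0,-31.5]},{"grip":0,"translation":[-0.001,0.0125,0],"twist":[0,0,-42]},{"grip":0,"translation":[-0.001,0.0155,0],"twist":[0,0,-52.5]}])

```text
clock: 22.6
eef_pos: [0.5876, -0.029, 0.1221]
tool_rot: [0.326, 0.945, 0.002, 0.003]
ft_force: [0.4, -0.4, 0.0]
grip_width: -0.0003
```

send_rows(deltas=[{"grip":0,"translation":[-0.003,0.002,0],"twist":[0,0,-10]},{"grip":0,"translation":[-0.005,0.0035,0],"twist":[0,0,-20]},{"grip":0,"translation":[-0.008,0.005,0],"twist":[0,0,-30]},{"grip":0,"translation":[-0.0105,0.007,0],"twist":[0,0,-40]},{"grip":0,"translation":[-0.0135,0.0085,0],"twist":[0,0,-50]}])

```text
clock: 23.22
eef_pos: [0.6034, -0.0311, 0.122]
tool_rot: [-0.108, 0.994, 0.0, 0.004]
ft_force: [-0.2, 1.3, 0.5]
grip_width: 0.0001
```

send_rows(deltas=[{"grip":0,"translation":[-0.003,0,0.003],"twist":[0,0.3,-9.5]},{"grip":0,"translation":[-0.0065,-0.0005,0.0065],"twist":[0,0.3,-19]},{"grip":0,"translation":[-0.0095,-0.0005,0.01],"twist":[-0.2,0.3,-28.5]},{"grip":0,"translation":[-0.0095,-0.0005,0.017],"twist":[-0.2,0.3,-28.5]},{"grip":0,"translation":[-0.0095,-0.0005,0.022],"twist":[-0.2,0.3,-28.5]}])

```text
clock: 23.85
eef_pos: [0.6125, -0.0297, 0.0993]
tool_rot: [-0.349, 0.937, 0.001, 0.0]
ft_force: [0.4, 0.4, -0.2]
grip_width: 0.0003
```

```bash
python3 - <<'E'
from plan import *
rows([wing(130,.02,.024,z) for z in (.093,.085,.078,.076)]+[wing(130,.02,.018,.076)])
E
```

```text
t 23.85 pos [ 0.6125 -0.0297  0.0993] psi -139.2 tilt [ 0.     0.002 -1.   ] F [ 0.4  0.4 -0.2] M [-0.02  0.04  0.01] j [-0.05  0.54  0.11  1.13  0.   -0.76] g 0.0003
{"grip": 0, "translation": [-0.0006, -0.0004, 0.0063], "twist": [0.1, 0.1, -0.3]}
{"grip": 0, "translation": [-0.0006, -0.0005, 0.0143], "twist": [0.1, 0.1, -0.3]}
{"grip": 0, "translation": [-0.0006, -0.0005, 0.0213], "twist": [0.1, 0.1, -0.3]}
{"grip": 0, "translation": [-0.0006, -0.0005, 0.0233], "twist": [0.1, 0.1, -0.3]}
{"grip": 0, "translation": [0.0054, -0.0005, 0.0233], "twist": [0.1, 0.1, -0.3]}
```

send_rows(deltas=[{"grip":0,"translation":[-0.001,-0.0005,0.006],"twist":[0,0,0]},{"grip":0,"translation":[-0.001,-0.0005,0.014],"twist":[0,0,0]},{"grip":0,"translation":[-0.0005,-0.0005,0.021],"twist":[0,0,0]},{"grip":0,"translation":[-0.0005,-0.0005,0.023],"twist":[0,0,0]},{"grip":0,"translation":[0.0055,-0.0005,0.023],"twist":[0,0,0]}])

```text
clock: 24.48
eef_pos: [0.6087, -0.0335, 0.0761]
tool_rot: [-0.349, 0.937, 0.001, 0.0]
ft_force: [0.3, -0.0, 0.2]
grip_width: 0.0001
```

send_rows(deltas=[{"grip":0,"translation":[0.004,-0.0005,0],"twist":[0,0,1]},{"grip":0,"translation":[0.007,-0.002,0],"twist":[0,0,8]},{"grip":0,"translation":[0.01,-0.0035,0],"twist":[0,0,16]},{"grip":0,"translation":[0.0135,-0.0045,0],"twist":[0,0,25]},{"grip":0,"translation":[0.0175,-0.005,0],"twist":[0,0,34]}])

```text
clock: 25.1
eef_pos: [0.5994, -0.0486, 0.0767]
tool_rot: [-0.057, 0.998, 0.001, 0.001]
ft_force: [1.0, 1.7, -0.3]
grip_width: 0.0001
```

```bash
python3 - <<'E'
from plan import *
rows([wing(t,.02,.014,.076) for t in (168,172,175,177.5,177.5)])
E
```

```text
t 25.1 pos [ 0.5994 -0.0486  0.0767] psi -173.5 tilt [ 0.002  0.003 -1.   ] F [ 1.   1.7 -0.3] M [ 0.27 -0.28  0.  ] j [-0.08  0.54  0.04  1.06  0.   -0.2 ] g 0.0001
{"grip": 0, "translation": [0.0025, -0.0007, 0.0007], "twist": [0.2, 0.1, 3.4]}
{"grip": 0, "translation": [0.004, -0.0015, 0.0007], "twist": [0.2, 0.1, 7.4]}
{"grip": 0, "translation": [0.0051, -0.0021, 0.0007], "twist": [0.2, 0.1, 10.4]}
{"grip": 0, "translation": [0.0061, -0.0025, 0.0007], "twist": [0.2, 0.1, 12.9]}
{"grip": 0, "translation": [0.0061, -0.0025, 0.0007], "twist": [0.2, 0.1, 12.9]}
```

send_rows(deltas=[{"grip":0,"translation":[0.0025,-0.0005,0.0005],"twist":[0,0,3.5]},{"grip":0,"translation":[0.004,-0.0015,0.0005],"twist":[0,0,7.5]},{"grip":0,"translation":[0.005,-0.002,0.0005],"twist":[0,0,10.5]},{"grip":0,"translation":[0.006,-0.0025,0.0005],"twist":[0,0,13]},{"grip":0,"translation":[0.006,-0.0025,0.0005],"twist":[0,0,13]}])

```text
clock: 25.72
eef_pos: [0.5945, -0.0519, 0.0768]
tool_rot: [0.057, 0.998, 0.002, 0.002]
ft_force: [2.5, -0.2, -0.8]
grip_width: -0.0001
```

```bash
python3 - <<'E'
from plan import *
rows([wing(t,.02,.014,.076) for t in (179,180,180)]+[wing(180,.02,.012,.076)]*2)
E
```

```text
t 25.73 pos [ 0.5945 -0.0519  0.0768] psi 173.5 tilt [ 0.004  0.003 -1.   ] F [ 2.5 -0.2 -0.8] M [ 0.11 -0.33 -0.01] j [-0.09  0.53  0.02  1.06  0.    0.02] g -0.0001
{"grip": 0, "translation": [0.0014, -0.0003, 0.0008], "twist": [0.2, 0.2, 1.4]}
{"grip": 0, "translation": [0.0017, -0.0005, 0.0008], "twist": [0.2, 0.2, 2.4]}
{"grip": 0, "translation": [0.0017, -0.0005, 0.0008], "twist": [0.2, 0.2, 2.4]}
{"grip": 0, "translation": [0.0037, -0.0004, 0.0008], "twist": [0.2, 0.2, 2.4]}
{"grip": 0, "translation": [0.0037, -0.0004, 0.0008], "twist": [0.2, 0.2, 2.4]}
```

send_rows(deltas=[{"grip":0,"translation":[0.0015,0,0.0005],"twist":[0.2,0.2,1.5]},{"grip":0,"translation":[0.0025,-0.0005,0.0005],"twist":[0.2,0.2,2.5]},{"grip":0,"translation":[0.0025,-0.0005,0.0005],"twist":[0.2,0.2,2.5]},{"grip":0,"translation":[0.0035,-0.0005,0.0005],"twist":[0.2,0.2,2.5]},{"grip":0,"translation":[0.0035,-0.0005,0.0005],"twist":[0.2,0.2,2.5]}])

```text
clock: 26.35
eef_pos: [0.5935, -0.0523, 0.0768]
tool_rot: [0.079, 0.997, -0.0, 0.003]
ft_force: [8.0, 0.0, -2.8]
grip_width: 0.0
```

```bash
python3 - <<'E'
from plan import *
o,R=st(); d=o['eef_pos'][:2]-AX;a=np.radians(YAW);print('local rel axis',d@[np.cos(a),np.sin(a)],d@[-np.sin(a),np.cos(a)])
E
```

```text
t 26.35 pos [ 0.5935 -0.0523  0.0768] psi 171.0 tilt [ 0.006 -0.001 -1.   ] F [ 8.   0.  -2.8] M [-0.17 -1.54 -0.01] j [-0.09  0.53  0.02  1.05 -0.    0.07] g 0.0
local rel axis -0.019974830249219904 -0.014773743641019872
```

Force rises to 8 N with no travel at 180°, which is the stop. One firmer press to confirm.

send_rows(deltas=[{"grip":0,"translation":[0.003,0,0],"twist":[0,0,0]},{"grip":0,"translation":[0.004,0,0],"twist":[0,0,0]},{"grip":0,"translation":[0.004,0,0],"twist":[0,0,0]}])

```text
clock: 26.72
eef_pos: [0.5934, -0.0523, 0.0771]
tool_rot: [0.079, 0.997, -0.0, 0.007]
ft_force: [10.9, -2.0, -7.4]
grip_width: 0.0004
```

```bash
python3 - <<'E'
from plan import *
o,R=st(); d=o['eef_pos'][:2]-AX;a=np.radians(YAW);print('local rel axis',d@[np.cos(a),np.sin(a)],d@[-np.sin(a),np.cos(a)])
rows([wing(180,.02,b,z) for b,z in ((.02,.077),(.024,.077),(.026,.09),(.026,.115),(.026,.15))])
E
```

```text
t 26.73 pos [ 0.5934 -0.0523  0.0771] psi 170.9 tilt [ 0.013 -0.002 -1.   ] F [10.9 -2.  -7.4] M [-0.34 -2.48  0.02] j [-0.09  0.52  0.01  1.04 -0.    0.07] g 0.0004
local rel axis -0.019940255138399927 -0.014663614140485953
t 26.73 pos [ 0.5934 -0.0523  0.0771] psi 170.9 tilt [ 0.013 -0.002 -1.   ] F [10.9 -2.  -7.4] M [-0.34 -2.48  0.02] j [-0.09  0.52  0.01  1.04 -0.    0.07] g 0.0004
{"grip": 0, "translation": [-0.0053, -0.0, 0.0002], "twist": [0.0, 0.8, -0.1]}
{"grip": 0, "translation": [-0.0093, -0.0, 0.0002], "twist": [0.0, 0.8, -0.1]}
{"grip": 0, "translation": [-0.0115, -0.0, -0.0127], "twist": [0.0, 0.8, -0.1]}
{"grip": 0, "translation": [-0.0118, -0.0, -0.0377], "twist": [0.0, 0.8, -0.1]}
{"grip": 0, "translation": [-0.0123, -0.0, -0.0727], "twist": [0.0, 0.8, -0.1]}
```

Hard stop confirmed, so back off and lift.

send_rows(deltas=[{"grip":0,"translation":[-0.0055,0,0],"twist":[0,0.8,0]},{"grip":0,"translation":[-0.0095,0,0],"twist":[0,0.8,0]},{"grip":0,"translation":[-0.0115,0,-0.013],"twist":[0,0.8,0]},{"grip":0,"translation":[-0.012,0,-0.038],"twist":[0,0.8,0]},{"grip":0,"translation":[-0.012,0,-0.073],"twist":[0,0.8,0]}])

```text
clock: 27.35
eef_pos: [0.6031, -0.0539, 0.1508]
tool_rot: [0.079, 0.997, 0.0, -0.002]
ft_force: [0.8, -0.2, 0.1]
grip_width: 0.0001
```

```bash
python3 - <<'E'
from plan import *
o,R=st();p=o['eef_pos'];rows([(p[0]-.03*k,p[1]-.04*k,min(.25,p[2]+.03*k),171) for k in range(1,6)])
E
```

```text
t 27.35 pos [ 0.6031 -0.0539  0.1508] psi 170.9 tilt [-0.003  0.001 -1.   ] F [ 0.8 -0.2  0.1] M [ 0.02 -0.05  0.03] j [-0.09  0.49  0.16  1.24  0.    0.07] g 0.0001
t 27.35 pos [ 0.6031 -0.0539  0.1508] psi 170.9 tilt [-0.003  0.001 -1.   ] F [ 0.8 -0.2  0.1] M [ 0.02 -0.05  0.03] j [-0.09  0.49  0.16  1.24  0.    0.07] g 0.0001
{"grip": 0, "translation": [0.0234, -0.0442, -0.0299], "twist": [0.0, -0.2, -0.1]}
{"grip": 0, "translation": [0.0468, -0.0884, -0.0599], "twist": [0.0, -0.2, -0.1]}
{"grip": 0, "translation": [0.0703, -0.1327, -0.0898], "twist": [0.0, -0.2, -0.1]}
{"grip": 0, "translation": [0.0936, -0.1769, -0.0989], "twist": [0.0, -0.2, -0.1]}
{"grip": 0, "translation": [0.1169, -0.2211, -0.0988], "twist": [0.0, -0.2, -0.1]}
```

send_rows(deltas=[{"grip":0,"translation":[0.023,-0.044,-0.03],"twist":[0,0,0]},{"grip":0,"translation":[0.047,-0.088,-0.06],"twist":[0,0,0]},{"grip":0,"translation":[0.07,-0.133,-0.09],"twist":[0,0,0]},{"grip":0,"translation":[0.094,-0.177,-0.099],"twist":[0,0,0]},{"grip":0,"translation":[0.117,-0.221,-0.099],"twist":[0,0,0]}])

```text
clock: 27.98
eef_pos: [0.4522, -0.255, 0.2527]
tool_rot: [0.079, 0.997, -0.001, -0.0]
ft_force: [0.1, -0.1, -0.3]
grip_width: -0.0
```

```bash
python3 - <<'E'
from plan import *
t=snap('top','t9.png');s=snap('side','s9.png');st()
cv2.imwrite('pics/zt9.png',cv2.resize(t['color'][150:270,290:430],None,fx=5,fy=5,interpolation=cv2.INTER_CUBIC))
cv2.imwrite('pics/zs9.png',cv2.resize(s['color'][170:290,230:370],None,fx=5,fy=5,interpolation=cv2.INTER_CUBIC))
E
```

```text
t 28.07 pos [ 0.4501 -0.2569  0.2518] psi 170.6 tilt [-0.003 -0.001 -1.   ] F [ 0.4 -0.1 -0.2] M [-0.03 -0.06 -0.05] j [-0.52  0.27  0.1   1.4  -0.   -0.35] g -0.0001
```

View pics/zt9.png

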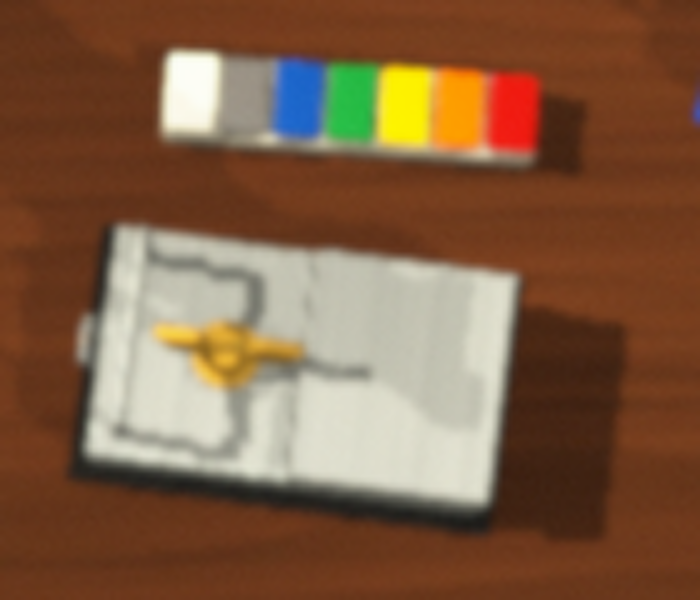

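View pics/zs9.png

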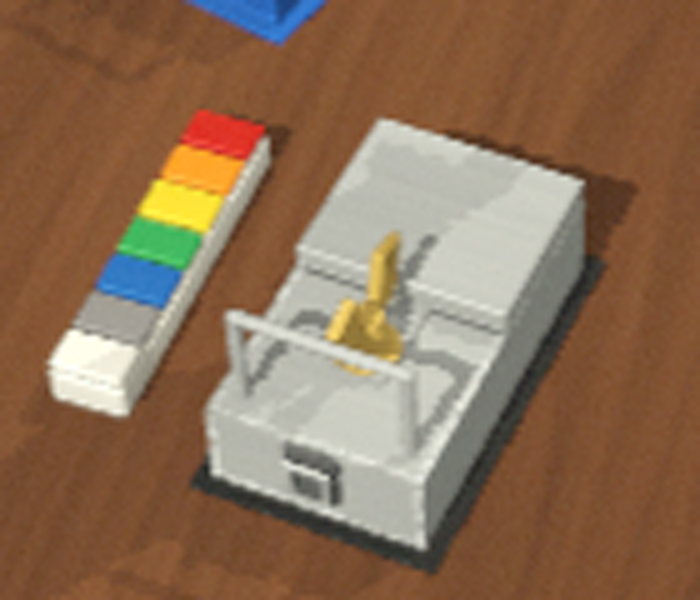

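View pics/t9.png

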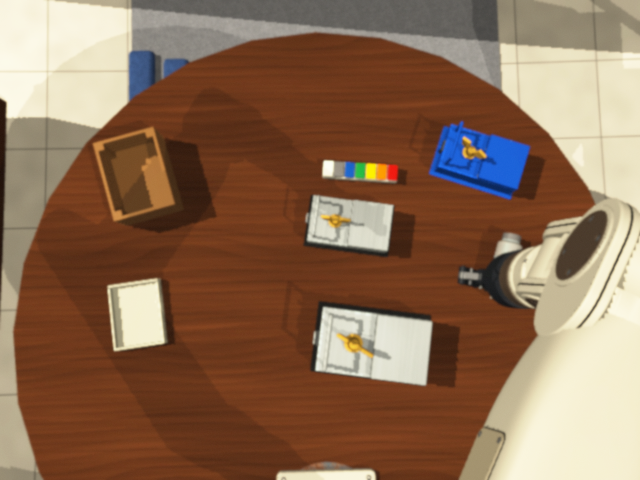

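The top view shows the wings from (155,332) to (300,352), a slope of 7.9° against 7.7° predicted for fully home. The lid end is flush and the bystanders haven't moved, so I'm handing in.

```bash
python3 -c "
from workcell import bot
print(bot.job_done())"
```

```text
the job is handed in; nothing more can be done
None
```

I pushed the lid shut first, then turned the wing screw clockwise in four strokes until it hit its stop. The job is handed in at 28 s of the 67 s allowed. I only pushed, with the gripper closed, and the arm ended well clear of everything.

- **Lid:** it stopped flush with the box's end. Pressing harder (6.9 N, then 8.5 N) gave no further movement, and the top view put its corner within 1 pixel of the shut position.
- **Screw:** I read the starting angle as about 0.66 rad, so about 8.3 rad (478°) had to be turned. At the end, 8 N and then 11 N moved the wings no further. In the top view they lie at 7.9° in the picture, against 7.7° expected when fully home.
- **Bystanders:** the pill case, tray and basket are where they were in the last pictures. The spacer was half hidden by the arm in the last top view; the part I could see had not moved, and I never went near it.
- **Disagreements:**
  - Some wing tips appeared about 2–3 pixels from where I predicted them in the side view.
  - The finger sat 0.7 mm from its expected place at the screw's stop. Both are within the camera calibration.
  - The tool overshot downward by 5 mm once before the lid push, without touching anything.

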